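# Reload the engraving die pallet, roll it home and set the power

### The arm

A 7-joint arm with a two-finger parallel gripper is mounted at the origin on the work surface. World frame = base frame: x ahead of the robot, y to its left, z up, the work surface at z = 0. Lengths are in m, angles in rad, forces in N, time in s.
With the tool pointing down it reaches from about 0.4 to 0.9 m from the base axis. Payload 5.5 kg.
Tool frame: the origin (TCP) lies midway between the tips of the shut fingers; the grasp point (between the pads) lies 19 mm behind it; x points along the fingers, y is the direction in which the jaws open and shut, and the axes are right-handed (so a half turn about x gives the same grasp; the last joint's range is limited). The gripper opens to 85 mm and grips with 20 to 120 N. Pads are 22 mm wide; open, the fingers measure 114 mm over their backs; the gripper's body (76 mm by 85 mm) begins 54 mm behind the grasp point. The pads swing forward as they close: fully open they stand 13 mm farther back than shut.
Start: joints at [-0.973, 0.501, -0.427, 1.55, 0.221, 1.138, -0.21], TCP at [0.214, 0.614, 0.231] pointing down, gripper open.
Joint ranges: [-2.88, 2.88], [-0.31, 2.03], [-1.54, 1.56], [0.2, 2.42], [-1.41, 4.55], [0.19, 2.02], [-2.57, 2.57]. Speed limits (rad/s): [2.57, 2.57, 3.14, 3.14, 3.14, 3.14, 3.14].

### API

Orientations are given as a unit quaternion [w, x, y, z].
In Python, from station import bot gives the robot as it stands.
- The arm moves only by the shell command python3 -m pendant 'ROWS' [FORCE]. ROWS is JSON, a list of rows, each an object of numbers: "tx", "ty", "tz": the shift along the tool's x, y, z in mm; "rx", "ry", "rz": the turn, a rotation vector about the tool's x, y, z in rad; "fingers": the closure in counts, from 0 (fully open) to 255 (shut). In form: [{"tx": .., "ty": .., "tz": .., "rx": .., "ry": .., "rz": .., "fingers": ..}, ...]. A call has 1 to 20 rows; each row shifts and turns the pose as measured when the row begins, along the tool's axes as they then stand; what a row does not reach is not made up. A row lasts 1/8 s, in which the tool goes at most 62.5 mm and 10.7 degrees, less where a joint would pass 70% of its speed; a pose out of reach is approached as far as the arm can. A call with a gripper value outside its range is refused whole. The fingers move at their own pace and stop on an object; FORCE is the grip in N (left out, the last holds). Time passes only in rows, so rows that do not move let the fingers close. It gives the time, the measured TCP pose, the force and the opening at its end, in the units of the state.
- bot.read_state(): the state, without advancing time (a new reading comes with each control period).
- bot.grab_frame(name): name is "side" or "top" or "wrist"; returns a dict with "img" (384x512x3 uint8, red, green, blue), "z_map" (384x512 float32, m along the optical axis (not along the pixel's ray), 0 where there is no reading), "intrinsics" (3x3 intrinsics, pixels), "R" (3x3) and "t" (3): a world point X has camera coordinates R X + t. Camera axes: x right, y down, z forward; pixel columns grow to the right and rows downward; lengths in m; the calibration is good to about 2 mm. A picture is of the moment at which its call begins.
- bot.hand_in(): hands the job in, once; it reports no verdict.
Trained networks look in the newest picture that a camera, given by its name, has taken for a name from the list of things; names that differ only in an ending like _2 or _b are one class to them, and where a whole thing is asked for, a point or a joint stands for the part that bears it (a point fixed in the world has none). Each returns a list of dicts, best first, with "conf" (0 to 1); they miss things now and then, are a little off and sometimes report something else, mostly with a low value. They report only what shows in the picture. A call takes as long as a camera call. They do not tell look-alikes from the thing itself.
- bot.boxes_of(camera, name): "xy" ([column, row] in pixels, amid what is visible of it).
- bot.trace(camera, name): "mask" (384x512 bool, what is visible of it) and "xy" ([column, row] in pixels, amid what is visible of it).
The state is a dict: "clock": time; "joint_pos": joint angles; "joint_vel": joint speeds; "joint_torque": joint torques, N m; "tool_pos": TCP position; "eef_rot": TCP orientation; "wrist_force": force on the tool from outside, world axes, zero at the start; "ft_torque": the same for the moment, N m; "gripper_width": finger opening in m.
Only numpy, scipy, OpenCV 4.12 (cv2) and the standard library are available. Lean on these libraries where they do the work, as an engineer would, in place of code of your own. Each camera call takes 0.05 s, during which the arm holds its last target.

### The job

Get the bench engraver ready. First slide the power fader right down to zero and leave it there while you move the finished piece from the grey die pallet to the low tray and seat every blank lying on the bench flat in a pallet nest of its own shape; then push the loaded pallet along the rollers until it is fully home against the bay's end stop. Only then slide the fader up to the long white line, and leave the mug and battery pack where they are.

Things in the scene. Friction and masses are not known exactly. Their poses are not given: they have to be found in the camera images.
- disc_a: Loose round blank: plain aluminium disc, 62 mm diameter, 18 mm thick, lying flat, about 150 g (may be absent). Origin at its centre, 9 mm above its underside.
- disc_b: Loose round blank: plain aluminium disc, 62 mm diameter, 18 mm thick, lying flat, about 150 g (may be absent). Origin at its centre, 9 mm above its underside.
- square_a: Loose square blank: plain aluminium block 54 x 54 mm, 18 mm thick, lying flat, about 140 g (may be absent). Origin at its centre, 9 mm above its underside; x and y along its edges.
- square_b: Loose square blank: plain aluminium block 54 x 54 mm, 18 mm thick, lying flat, about 140 g (may be absent). Origin at its centre, 9 mm above its underside; x and y along its edges.
- finished: Loose finished piece: aluminium disc 62 mm diameter, 18 mm thick, as the round blanks but with a dark engraved ring on top; starts seated in the round nest pallet_hole0. Origin at its centre.
- tray: Fixed low open tray of grey plastic, 140 x 140 mm outside, walls 4 mm thick and 16 mm high, floor 4 mm thick. Origin at the centre of its underside.
- pallet: Loose grey die pallet, 156 (x) x 180 (y) x 22 mm, 0.7 kg, on the rollers, 3 mm play to each side rail. Origin: centre of its underside; y along the rollers, bay on its -y side: push its +y end face. Four nests in its top, 8 mm deep, 4 mm wider than the blanks (which then stand 10 mm proud): two round (66 mm), two square (58 mm), at x +-36, y +-46 mm.
- pallet_hole0 (a point): Centre of the mouth of the round nest at the -x +y corner of the pallet, on the pallet's top face (floor 8 mm below); axes as the pallet's.
- pallet_hole1 (a point): Centre of the mouth of the square nest at the +x +y corner of the pallet, on the pallet's top face (floor 8 mm below); axes as the pallet's.
- pallet_hole2 (a point): Centre of the mouth of the square nest at the -x -y corner of the pallet, on the pallet's top face (floor 8 mm below); axes as the pallet's.
- pallet_hole3 (a point): Centre of the mouth of the round nest at the +x -y corner of the pallet, on the pallet's top face (floor 8 mm below); axes as the pallet's.
- track: Fixed roller track, 490 (y) x 182 mm, 16 free steel rollers (22 mm diameter, tops 50 mm above the bench) between aluminium side rails 60 mm high (68 mm at the bay). Origin on the bench under its middle. At its -y end a dark end stop 78 mm high (face at y = -235 mm), behind it the grey engraver housing, 105 mm high, to y = -357 mm.
- bay (a point): Where the pallet's origin lies when it is home against the end stop: level with the roller tops; axes as the track's.
- power (a joint): Power fader position in m: 0 = zero, at the -y end of its track; grows to 0.120 at the +y end; 0.090 = at the long white line. Stays where it is left; about 1.5 N to slide.
- power_top (a point): Centre of the top of the fader's black grip, 28 (across) x 20 (along the track) x 40 mm high, its top 54.5 mm above the bench; the grip slides along this point's y axis, on a grey base 40 mm wide, 170 mm long, 14 mm high with a scale: short ticks and one long white line right across it. A thin white line across the grip's top is its pointer.
- power_line (a point): Where power_top lies when the fader is at the long white line of the scale.
- mug: White mug, 80 mm across, 95 mm high, a bystander. Origin at the centre of its underside.
- battery_pack: Black laptop battery pack 80 x 240 x 20 mm, a bystander beyond the track. Origin at the centre of its underside.
Mind the look-alikes: they are no part of the job. There is more than one size of the part that bears power; the job needs the middle-sized.

How it is judged:
By the outcome, as a careful person would: the job done as asked, in the order asked, and still so for the second after the job is handed in, with the robot touching nothing.
Of disc_a, disc_b, square_a, square_b only 3 to 4 are there at a start; the rules pass over those that are not, and their reading is None.
At some moment in a run one of disc_a, disc_b, square_a, square_b may be knocked a few centimetres aside while the robot is not near it.
Once in a run the grip may slacken for a moment while it holds something.
It also fails if it takes over 200 s, if anything falls off the work surface, if the arm or the gripper's body presses on something with over 40 N, if the wrist force passes 120 N, or if a joint passes its speed limit or range.

## Working session

There is one attempt and no reset: what is moved stays moved. The work goes in short steps, Python scripts to look and compute and a shell command to move; the robot and the scene stay as the last step left them, time stands still between calls to the robot, and variables do not carry over. Pictures are saved under pics/ and viewed, and the job is handed in when it is done.

```bash
ls; mkdir -p pics; python3 - <<'E'
from station import bot
import cv2
s=bot.read_state(); print({k:(v if not hasattr(v,'round') else v) for k,v in s.items()})
for n in ("side","top","wrist"):
    f=bot.grab_frame(n); cv2.imwrite(f"pics/{n}0.png",f["img"][:,:,::-1]); print(n,f["intrinsics"].tolist() if hasattr(f["intrinsics"],'tolist') else f["intrinsics"],f["R"],f["t"])
E
```

```text
pics
{'clock': 0.0, 'joint_pos': array([-0.97281887,  0.50184968, -0.4268063 ,  1.55146667,  0.22082704,
        1.13828426, -0.21033415]), 'joint_vel': array([ 0.00102269, -0.00168258,  0.0002489 , -0.00023121,  0.00040838,
       -0.0004664 , -0.00138555]), 'joint_torque': array([-2.85664220e-05, -5.69520450e+01, -5.81674665e+00, -2.80948162e+01,
        1.04305320e-02,  1.17694930e-02, -1.26501297e-05]), 'tool_pos': array([0.21337419, 0.61324293, 0.2302526 ]), 'eef_rot': array([ 0.69709404,  0.11711848,  0.6973584 , -0.11846701]), 'wrist_force': array([-0.50796198, -0.50490467,  0.2319996 ]), 'ft_torque': array([-0.06374571, -0.0053663 , -0.00558525]), 'gripper_width': 0.08549179441123425}
side [[367.3212215477984, 0.0, 261.7020597535607], [0.0, 367.3212215477984, 191.37372959278545], [0.0, 0.0, 1.0]] [[ 0.78570322 -0.6182265   0.02159755]
 [-0.34771823 -0.47025171 -0.81114448]
 [ 0.51162729  0.62980896 -0.5844469 ]] [-0.37379615  0.26586091  0.74573913]
top [[490.42753737525203, 0.0, 253.24792906082337], [0.0, 490.42753737525203, 199.83634432487494], [0.0, 0.0, 1.0]] [[ 0.01609088 -0.99981191 -0.0108272 ]
 [-0.99698305 -0.01522111 -0.07611254]
 [ 0.07593343  0.01201926 -0.99704045]] [0.04870111 0.4959354  1.68617318]
wrist [[278.46920066991294, 0.0, 257.04121248893796], [0.0, 278.46920066991294, 192.7562615288693], [0.0, 0.0, 1.0]] [[ 0.32820972  0.94460305 -0.00186087]
 [ 0.89254588 -0.30947588  0.32800386]
 [ 0.30925755 -0.10931496 -0.94467455]] [-0.64912292 -0.04296918  0.38088947]
```

View pics/top0.png

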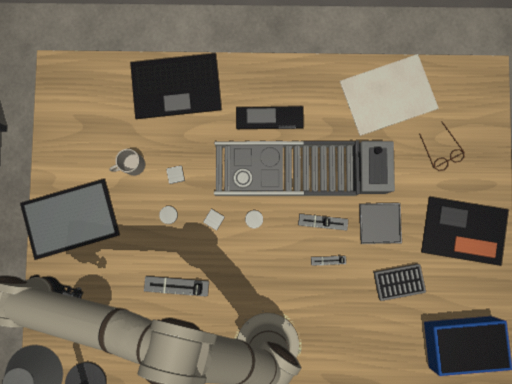

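View pics/side0.png

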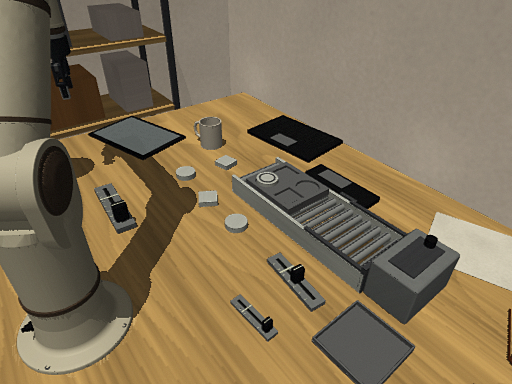

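View pics/wrist0.png

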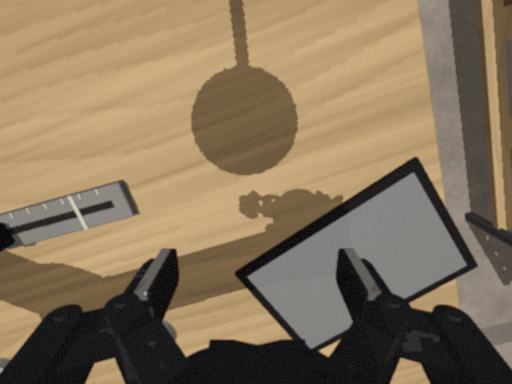

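Top picture: the fader look-alikes are large (177,286), middle (323,222) and small (328,260). There are discs at (168,214) and (254,219), squares at (175,174) and (214,219), and the pallet at (258,168) with the finished piece at (243,178). The tray is at (380,222). Next I'll measure.

```bash
cat > h.py <<'E'
import numpy as np, cv2
from station import bot
from scipy.spatial.transform import Rotation as Rn
def pts(f):
    K=f["intrinsics"];z=f["z_map"];v,u=np.mgrid[:384,:512]
    c=np.stack([(u-K[0,2])/K[0,0]*z,(v-K[1,2])/K[1,1]*z,z],-1)
    w=(c-f["t"])@f["R"]; w[z==0]=np.nan
    return w
def px(f,X):
    c=f["R"]@np.array(X)+f["t"];k=f["intrinsics"]@c;return k[:2]/k[2]
def ray(f,u,v,z):
    K=f["intrinsics"];d=f["R"].T@np.array([(u-K[0,2])/K[0,0],(v-K[1,2])/K[1,1],1]);o=-f["R"].T@f["t"]
    return o+d*(z-o[2])/d[2]
def shot(n,name,box=None,k=1):
    f=bot.grab_frame(n);im=f["img"][:,:,::-1]
    if box: im=im[box[1]:box[3],box[0]:box[2]]
    im=cv2.resize(im,None,fx=k,fy=k,interpolation=cv2.INTER_CUBIC) if k!=1 else im
    cv2.imwrite(f"pics/{name}.png",im);return f
def maskz(f,m,zlo,zhi):
    p=pts(f)[m];p=p[np.isfinite(p).all(1)];p=p[(p[:,2]>zlo)&(p[:,2]<zhi)];return p
def rect(p):
    r=cv2.minAreaRect((p[:,:2]*1000).astype(np.float32));return np.round(r[0],1),np.round(r[1],1),round(r[2],1)
def tool():
    s=bot.read_state();q=s["eef_rot"];R=Rn.from_quat([q[1],q[2],q[3],q[0]]).as_matrix()
    return s,R
E
python3 - <<'E'
from h import *
f=shot("top","t1",(200,120,410,280),3.8)
for n in ["disc_a","square_a","finished","tray","pallet","track","power","mug","battery_pack"]:
    for d in bot.trace("top",n):
        p=maskz(f,d["mask"],0.003,0.2)
        if len(p)<5: print(n,round(d["conf"],2),np.round(d["xy"]),len(p));continue
        zt=np.percentile(p[:,2],90)
        print(n,round(d["conf"],2),np.round(d["xy"]),"zt",round(zt*1000),"med",np.round(np.median(p,0)*1000),"rect",rect(p),len(p))
s,R=tool();print(R)
E
```

```text
disc_a 0.68 [170. 215.] zt 24 med [441. 352.  18.] rect (array([438.2, 351.4]), array([65.5, 60.2]), 15.2) 261
disc_a 0.5 [251. 218.] zt 23 med [429.  53.  19.] rect (array([430.3,  52.9]), array([59.2, 55.7]), 1.1) 244
square_a 0.78 [213. 218.] zt 24 med [427. 191.  18.] rect (array([427.1, 192.4]), array([53.8, 51.8]), 60.9) 224
square_a 0.75 [176. 175.] zt 24 med [581. 331.  18.] rect (array([582. , 331.3]), array([54.8, 55.2]), 11.2) 250
square_a 0.74 [379. 222.] zt 15 med [ 425. -384.    7.] rect (array([ 423.9, -384.2]), array([142.8, 140.2]), 1.3) 1078
finished 0.7 [241. 176.] zt 87 med [566.  94.  82.] rect (array([565.8,  95.2]), array([60.1, 61.5]), 0.9) 281
finished 0.39 [262. 163.] zt 76 med [613.  37.  69.] rect (array([604.2,  50.3]), array([157.8, 181.3]), 0.9) 2145
tray 0.85 [378. 223.] zt 16 med [ 425. -386.    7.] rect (array([ 421.9, -386.6]), array([139.1, 142.6]), 0.7) 1085
pallet 0.88 [258. 164.] zt 76 med [614.  37.  69.] rect (array([603.9,  50.4]), array([157.9, 182. ]), 1.2) 2123
pallet 0.7 [243. 180.] zt 88 med [564.  91.  82.] rect (array([565.4,  92.3]), 
[... 165 characters left out ...]
18.] zt 26 med [789.   2.  20.] rect (array([789.5,   3.7]), array([ 84.1, 237.1]), 1.3) 1532
power 0.47 [198. 290.] zt 76 med [191. 238.  70.] rect (array([189.6, 238.6]), array([41.7, 33.6]), 22.6) 107
power 0.37 [326. 222.] zt 60 med [ 421. -192.   54.] rect (array([ 421. , -193.7]), array([17.6, 20.7]), 89.8) 36
mug 0.66 [131. 164.] zt 94 med [617. 490.  45.] rect (array([620.8, 492.5]), array([107.1,  84.9]), 79.6) 604
battery_pack 0.62 [268. 120.] zt 26 med [788.   3.  20.] rect (array([791.6,   4. ]), array([ 88.3, 237.1]), 0.7) 1555
[[-4.46893478e-05  3.28608554e-01  9.44466207e-01]
 [ 3.09017303e-05  9.44466208e-01 -3.28608553e-01]
 [-9.99999999e-01  1.45003381e-05 -5.23621517e-05]]
```

View pics/t1.png

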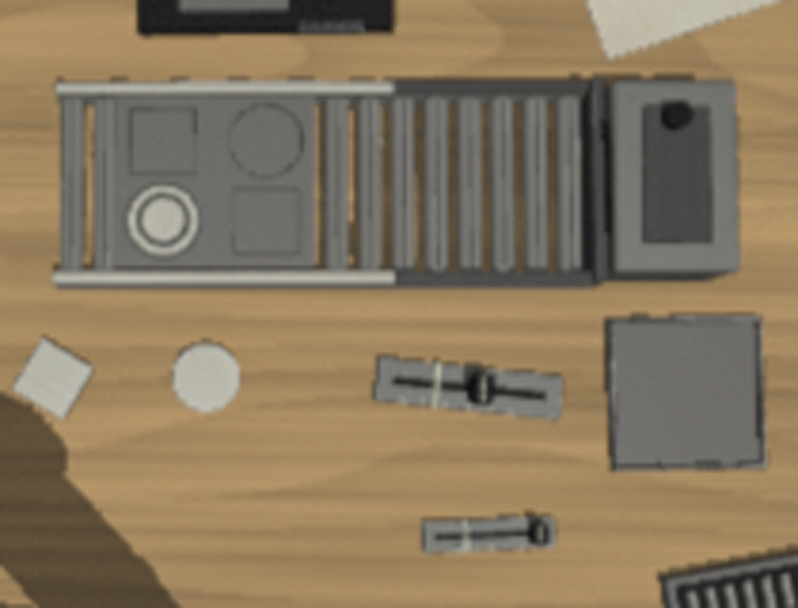

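The crop shows the middle fader with its grip at (481,386) and its long line at (436,384). Next I'll find the fader's axis and refine the positions.

```bash
python3 - <<'E'
from h import *
f=bot.grab_frame("top");P=pts(f)
# base by colour: neutral gray/black vs wood
im=f["img"].astype(int);sat=im.max(2)-im.min(2)
hsv=cv2.cvtColor(f["img"],cv2.COLOR_RGB2HSV)
def obj(box,zr=0.014):
    u0,v0,u1,v1=box;m=np.zeros((384,512),np.uint8);m[v0:v1,u0:u1]=(hsv[v0:v1,u0:u1,1]<60)
    m=cv2.morphologyEx(m,cv2.MORPH_OPEN,np.ones((2,2),np.uint8))
    n,l,st,c=cv2.connectedComponentsWithStats(m);k=1+st[1:,4].argmax();v,u=np.where(l==k)
    q=np.array([ray(f,a,b,zr) for a,b in zip(u,v)]);return q,u,v
for nm,b,z in [("mid",(292,208,355,236),.014),("small",(305,250,352,270),.014),("large",(138,268,215,302),.02),("discA",(155,200,182,228),.018),("discB",(240,205,268,232),.018),("sqA",(200,205,228,234),.018),("sqB",(162,162,189,187),.018),("tray",(350,195,408,250),.016)]:
    q,u,v=obj(b,z);print(nm,rect(q),np.round(q.mean(0)*1000,1),len(q))
# rails / pallet via depth
m=np.isfinite(P[...,2])
r=P[(P[...,2]>0.064)&(P[...,2]<0.080)&(P[...,0]>.53)&(P[...,0]<.68)&(P[...,1]>-.1)&(P[...,1]<.16)];print("pallet top",rect(r),np.median(r[:,2]))
r=P[(P[...,2]>0.056)&(P[...,0]>.5)&(P[...,0]<.72)&(P[...,1]>-.5)&(P[...,1]<.22)];print("track all",rect(r))
E
```

```text
mid (array([ 419.9, -189.2]), array([170.7,  40.1]), 84.8) [ 419.7 -188.9   14. ] 561
small (array([ 287.9, -208.2]), array([ 27.4, 117.4]), 1.0) [ 287.5 -208.4   14. ] 284
large (array([192.2, 314. ]), array([219.3,  52.9]), 86.4) [191.7 314.4  20. ] 973
discA (array([436.1, 350.3]), array([59.2, 59.5]), 0.9) [435.9 349.1  18. ] 262
discB (array([426.9,  51. ]), array([59., 59.]), 0.9) [425.9  50.5  18. ] 257
sqA (array([422.7, 190. ]), array([56.8, 54.6]), 60.0) [422.6 189.9  18. ] 257
sqB (array([577.3, 328.3]), array([56. , 54.2]), 12.9) [577.2 328.4  18. ] 247
tray (array([ 418.5, -388. ]), array([138.4, 141.4]), 0.9) [ 418.7 -387.6   16. ] 1640
pallet top (array([605.6,  48.7]), array([150. , 177.4]), 0.5) 0.07087545316488657
track all (array([ 605.7, -110. ]), array([183.2, 602.3]), 0.8)
```

```bash
python3 - <<'E'
from h import *
f=shot("side","s1",(220,225,420,375),4)
for d in bot.trace("side","power"):
    p=maskz(f,d["mask"],0.03,0.08)
    print(round(d["conf"],2),np.round(d["xy"]),len(p), rect(p) if len(p)>4 else "", np.median(p,0) if len(p) else "")
E
```

```text
0.74 [120. 213.] 247 (array([187.4, 236.1]), array([25.9, 36.3]), 85.3) [0.1855575  0.2286433  0.05719862]
0.65 [296. 276.] 170 (array([ 420.4, -195.7]), array([21.9, 28.4]), 86.9) [ 0.41610159 -0.20037444  0.0497199 ]
0.46 [266. 327.] 78 (array([ 290.5, -250.2]), array([18.6, 13.6]), 4.7) [ 0.29011503 -0.25160872  0.03716777]
```

View pics/s1.png

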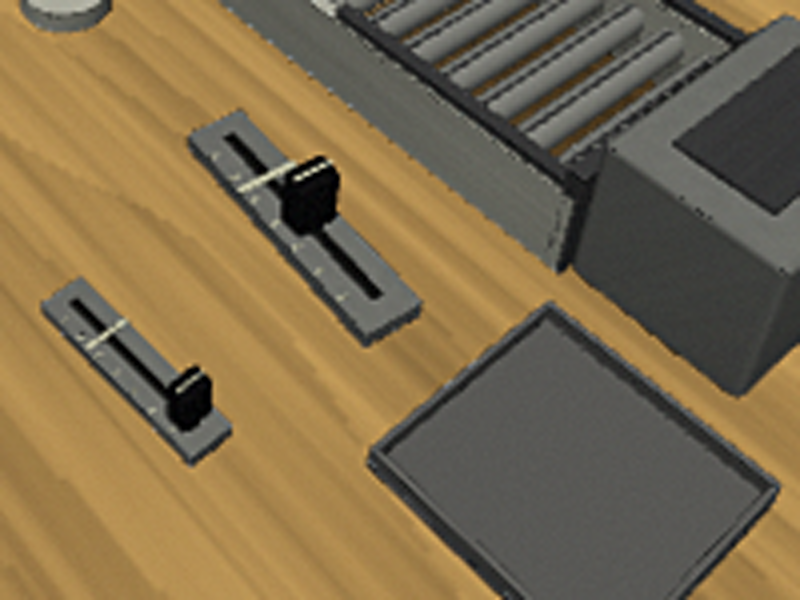

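Confirmed: the middle fader has a 170.7 x 40 mm base and its axis is about 5° off y. Its grip is at about (420,-195), so zero lies towards -y and the line towards +y.

```bash
cat >> h.py <<'E'
def plan(way,vmax=55):
    """way: list of (x,y,z mm). prints per-row tool shifts with orientation held"""
    s,R=tool();p=s["tool_pos"]*1000;print("at",np.round(p,1),"yaw_y",round(np.degrees(np.arctan2(R[1,1],R[0,1])),1),"tilt",np.round(np.degrees(np.arccos(-R[2,0])),2),"w",round(s["gripper_width"]*1000,1),"F",np.round(s["wrist_force"],1),"t",round(s["clock"],2),"j",np.round(s["joint_pos"],2))
    for w in way:
        d=R.T@(np.array(w)-p);n=max(1,int(np.ceil(np.linalg.norm(d)/vmax)));print("->",w,"total",np.round(d,1),"n",n,"per",np.round(d/n,1));p=np.array(w,float)
E
python3 -c "
from h import *
plan([(400,350,200),(420,-195,160)])"
```

```text
at [213.5 613.9 231.3] yaw_y 70.8 tilt 0.01 w 85.5 F [-0.3  0.7 -0.1] t 0.8 j [-0.97  0.5  -0.43  1.55  0.22  1.14 -0.21]
-> (400, 350, 200) total [  31.3 -188.   262.8] n 6 per [  5.2 -31.3  43.8]
-> (420, -195, 160) total [  40.  -508.2  197.9] n 10 per [  4.  -50.8  19.8]
```

```bash
python3 -m pendant '[{"tx":5,"ty":-31,"tz":44},{"tx":5,"ty":-31,"tz":44},{"tx":5,"ty":-31,"tz":44},{"tx":5,"ty":-31,"tz":44},{"tx":5,"ty":-31,"tz":44},{"tx":5,"ty":-31,"tz":44},{"tx":4,"ty":-51,"tz":20},{"tx":4,"ty":-51,"tz":20},{"tx":4,"ty":-51,"tz":20},{"tx":4,"ty":-51,"tz":20}]'; python3 -c "
from h import *
plan([(420,-195,160)])"
```

```text
at [213.5 613.9 231.3] yaw_y 70.8 tilt 0.01 w 85.5 F [-0.3  0.7 -0.1] t 0.8 j [-0.97  0.5  -0.43  1.55  0.22  1.14 -0.21]
-> (420, -195, 160) total [  71.2 -696.2  460.8] n 16 per [  4.5 -43.5  28.8]validation failed for argument at $[0]...
```

```bash
python3 -m pendant '[{"tx":5,"ty":-31,"tz":44,"rx":0,"ry":0,"rz":0,"fingers":0}]'; python3 -c "
from h import *
plan([(400,350,200)])"
```

```text
clock: 0.92
tool_pos: [0.2408, 0.5734, 0.2269]
eef_rot: [0.697, 0.116, 0.699, -0.114]
wrist_force: [1.3, 0.1, 0.4]
gripper_width: 0.0851
at [240.8 573.4 226.9] yaw_y 71.3 tilt 0.27 w 85.1 F [1.3 0.1 0.4] t 0.93 j [-0.89  0.45 -0.43  1.63  0.2   1.1  -0.13]
-> (400, 350, 200) total [  25.6 -160.5  222.6] n 6 per [  4.3 -26.7  37.1]
```

```bash
cat >> h.py <<'E'
def mv(way,vmax=55):
    """way: (x,y,z,yaw_y or None). prints suggested per-row tx ty tz rx (level tool assumed kept)"""
    s,R=tool();p=s["tool_pos"]*1000;yaw=np.degrees(np.arctan2(R[1,1],R[0,1]))
    print("at",np.round(p,1),"yaw_y",round(yaw,1),"tilt",np.round(-R[:2,0]*1000,1),"w",round(s["gripper_width"]*1000,1),"F",np.round(s["wrist_force"],1),"t",round(s["clock"],2),"j7",np.round(s["joint_pos"][6],2))
    # levelling needed (tool y, tool z rotvec to point straight down)
    ax=np.cross(R[:,0],[0,0,-1]);print("level ry,rz",np.round((R.T@ax)[1:],4))
    for w in way:
        x,y,z,yw=w;tgt=np.array([x,y,z],float);dy=0 if yw is None else (yw-yaw)
        n=max(1,int(np.ceil(max(np.linalg.norm(tgt-p)/vmax,abs(dy)/10.3))))
        step=(tgt-p)/n;last=None;cnt=0
        print("->",w,"n",n)
        for i in range(n):
            a=np.radians(yaw+dy*i/n);c,q=np.cos(a),np.sin(a)
            Rt=np.array([[0,c,-q*-1],[0,q,-c],[-1,0,0]])
            d=Rt.T@step;print("   ",np.round(d,1),"rx",round(-np.radians(dy/n),3))
            if dy==0: print("    x",n);break
        p=tgt;yaw=yaw+dy
E
python3 -c "
from h import *
s,R=tool();print(np.round(R,2))
mv([(400,350,200,None),(420,-195,160,-5.2)])"
```

```text
[[-0.    0.32  0.95]
 [ 0.    0.95 -0.32]
 [-1.    0.   -0.  ]]
at [240.8 573.4 226.9] yaw_y 71.3 tilt [ 2.3 -4.1] w 85.1 F [1.3 0.1 0.4] t 0.93 j7 -0.13
level ry,rz [-0.0035 -0.0031]
-> (400, 350, 200, None) n 6
    [  4.5 -26.7  37.1] rx -0.0
    x 6
-> (420, -195, 160, -5.2) n 10
    [  4.  -51.   19.4] rx 0.133
    [  4.  -47.9  26. ] rx 0.133
    [  4.  -44.   32.2] rx 0.133
    [  4.  -39.4  37.7] rx 0.133
    [  4.  -34.   42.6] rx 0.133
    [  4.  -28.   46.8] rx 0.133
    [  4.  -21.6  50.1] rx 0.133
    [  4.  -14.7  52.5] rx 0.133
    [ 4.  -7.6 54. ] rx 0.133
    [ 4.  -0.3 54.5] rx 0.133
```

```bash
python3 -m pendant '[{"tx":4,"ty":-27,"tz":37,"rx":0,"ry":0,"rz":0,"fingers":0},{"tx":4,"ty":-27,"tz":37,"rx":0,"ry":0,"rz":0,"fingers":0},{"tx":4,"ty":-27,"tz":37,"rx":0,"ry":0,"rz":0,"fingers":0},{"tx":4,"ty":-27,"tz":37,"rx":0,"ry":0,"rz":0,"fingers":0},{"tx":4,"ty":-27,"tz":37,"rx":0,"ry":0,"rz":0,"fingers":0},{"tx":4,"ty":-27,"tz":37,"rx":0,"ry":0,"rz":0,"fingers":0},{"tx":4,"ty":-51,"tz":19,"rx":0.133,"ry":0,"rz":0,"fingers":0},{"tx":4,"ty":-48,"tz":26,"rx":0.133,"ry":0,"rz":0,"fingers":0},{"tx":4,"ty":-44,"tz":32,"rx":0.133,"ry":0,"rz":0,"fingers":0},{"tx":4,"ty":-39,"tz":38,"rx":0.133,"ry":0,"rz":0,"fingers":0},{"tx":4,"ty":-34,"tz":43,"rx":0.133,"ry":0,"rz":0,"fingers":0},{"tx":4,"ty":-28,"tz":47,"rx":0.133,"ry":0,"rz":0,"fingers":0},{"tx":4,"ty":-22,"tz":50,"rx":0.133,"ry":0,"rz":0,"fingers":0},{"tx":4,"ty":-15,"tz":52,"rx":0.133,"ry":0,"rz":0,"fingers":0},{"tx":4,"ty":-8,"tz":54,"rx":0.133,"ry":0,"rz":0,"fingers":0},{"tx":4,"ty":0,"tz":54,"rx":0.133,"ry":0,"rz":0,"fingers":0}]'; python3 -c "
from h import *
mv([(420,-195,120,-5.2)])"
```

```text
clock: 2.92
tool_pos: [0.4193, -0.2184, 0.1605]
eef_rot: [0.468, 0.537, 0.466, -0.525]
wrist_force: [1.0, 0.2, 0.4]
gripper_width: 0.0854
at [ 419.3 -218.4  160.5] yaw_y -7.3 tilt [-14.6  -8.2] w 85.4 F [1.  0.2 0.4] t 2.92 j7 0.39
level ry,rz [-0.0099 -0.0134]
-> (420, -195, 120, -5.2) n 1
    [ 40.5  -2.3 -23.2] rx -0.037
```

```bash
python3 -m pendant '[{"tx":30,"ty":-2,"tz":-23,"rx":-0.037,"ry":-0.01,"rz":-0.013,"fingers":0},{"tx":0,"ty":0,"tz":0,"rx":0,"ry":0,"rz":0,"fingers":0}]'; python3 -c "
from h import *
f=shot('wrist','w1')
for d in bot.trace('wrist','power'):
    p=maskz(f,d['mask'],0.045,0.065);print(d['conf'],d['xy'],len(p),rect(p) if len(p)>5 else '',np.median(p,0) if len(p) else '')
f=bot.grab_frame('top')
for d in bot.trace('top','power'):
    p=maskz(f,d['mask'],0.045,0.065);print(d['conf'],d['xy'],len(p),ray(f,*d['xy'],.0545))
mv([(420,-195,50,-5.2)])"
```

```text
clock: 3.18
tool_pos: [0.4208, -0.2007, 0.1306]
eef_rot: [-0.476, -0.524, -0.473, 0.525]
wrist_force: [0.0, 0.7, -0.5]
gripper_width: 0.0855
0.96 [134.7, 245.0] 0  
0.79 [255.4, 185.7] 741 (array([ 421.8, -193.4]), array([19.1, 27.3]), 83.7) [ 0.42208566 -0.19219369  0.05375396]
0.45 [195.8, 290.0] 15 [0.18549134 0.24428611 0.0545    ]
at [ 422.7 -203.   133.2] yaw_y -5.9 tilt [-7.8  6.4] w 85.4 F [-0.5  0.2  0.4] t 3.38 j7 0.36
level ry,rz [ 0.0055 -0.0084]
-> (420, -195, 50, -5.2) n 2
    [41.6 -1.8 -3.8] rx -0.006
    [41.6 -1.7 -3.8] rx -0.006
```

View pics/w1.png

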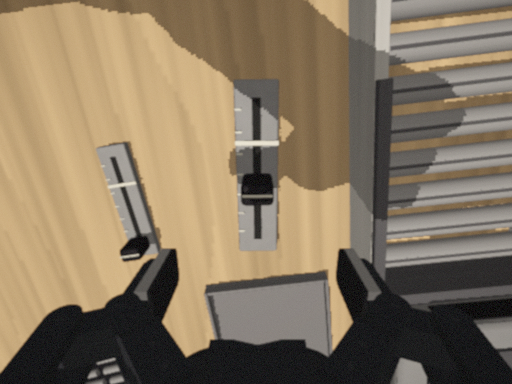

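Wrist picture: the middle fader is dead centre, with its grip at (257,190) and its long line at (257,143). The grip lies at (421.8,-193.4). Going down on it.

```bash
python3 -m pendant '[{"tx":50,"ty":-1,"tz":-8,"rx":0,"ry":0.005,"rz":-0.008,"fingers":0},{"tx":45,"ty":0,"tz":0,"rx":0,"ry":0,"rz":0,"fingers":0},{"tx":0,"ty":0,"tz":0,"rx":0,"ry":0,"rz":0,"fingers":0}]' 25; python3 -c "
from h import *
mv([(421.8,-193.4,30,-5.2)])"
```

```text
clock: 3.75
tool_pos: [0.4273, -0.1961, 0.0397]
eef_rot: [0.477, 0.526, 0.471, -0.523]
wrist_force: [-0.4, 0.1, 0.4]
gripper_width: 0.0858
at [ 427.3 -196.1   39.7] yaw_y -5.8 tilt [-8.7  2.8] w 85.8 F [-0.4  0.1  0.4] t 3.75 j7 0.4
level ry,rz [ 0.0019 -0.0089]
-> (421.8, -193.4, 30, -5.2) n 1
    [ 9.7 -5.7 -2.1] rx -0.011
```

```bash
python3 -m pendant '[{"tx":9,"ty":-6,"tz":-2,"rx":-0.01,"ry":0,"rz":-0.01,"fingers":0},{"tx":0,"ty":0,"tz":0,"rx":0,"ry":0,"rz":0,"fingers":180},{"tx":0,"ty":0,"tz":0,"rx":0,"ry":0,"rz":0,"fingers":180},{"tx":0,"ty":0,"tz":0,"rx":0,"ry":0,"rz":0,"fingers":180},{"tx":0,"ty":0,"tz":0,"rx":0,"ry":0,"rz":0,"fingers":180},{"tx":0,"ty":0,"tz":0,"rx":0,"ry":0,"rz":0,"fingers":180}]' 25; python3 -c "
from h import *
mv([(415.5,-253,30,-5.2)])"
```

```text
clock: 4.5
tool_pos: [0.4216, -0.1943, 0.0353]
eef_rot: [-0.478, -0.522, -0.476, 0.523]
wrist_force: [3.0, -0.4, -8.6]
gripper_width: 0.0274
at [ 421.6 -194.3   35.3] yaw_y -5.2 tilt [-1.   2.8] w 27.4 F [ 3.  -0.4 -8.6] t 4.5 j7 0.4
level ry,rz [ 0.0026 -0.0013]
-> (415.5, -253, 30, -5.2) n 2
    [ 2.7 -0.4 29.5] rx -0.0
    [ 2.7 -0.4 29.5] rx -0.0
```

```bash
python3 -m pendant '[{"tx":-2,"ty":0,"tz":15,"rx":0,"ry":0,"rz":0,"fingers":180},{"tx":0,"ty":0,"tz":15,"rx":0,"ry":0,"rz":0,"fingers":180},{"tx":0,"ty":0,"tz":13,"rx":0,"ry":0,"rz":0,"fingers":180},{"tx":0,"ty":0,"tz":8,"rx":0,"ry":0,"rz":0,"fingers":180},{"tx":0,"ty":0,"tz":4,"rx":0,"ry":0,"rz":0,"fingers":180},{"tx":0,"ty":0,"tz":3,"rx":0,"ry":0,"rz":0,"fingers":180}]' 25; python3 -c "
from h import *
mv([(415.5,-253,30,-5.2)])"
```

```text
clock: 5.25
tool_pos: [0.4168, -0.2468, 0.0356]
eef_rot: [0.475, 0.522, 0.481, -0.519]
wrist_force: [1.7, 10.4, -0.8]
gripper_width: 0.0271
at [ 416.8 -246.8   35.6] yaw_y -4.9 tilt [ 2.2 -8.5] w 27.1 F [ 1.7 10.4 -0.8] t 5.25 j7 0.53
level ry,rz [-0.0083  0.0029]
-> (415.5, -253, 30, -5.2) n 1
    [ 5.6 -0.7  6.3] rx 0.005
```

```bash
python3 -m pendant '[{"tx":0,"ty":0,"tz":4,"rx":0,"ry":0,"rz":0,"fingers":180},{"tx":0,"ty":0,"tz":2,"rx":0,"ry":0,"rz":0,"fingers":180}]' 25; python3 -m pendant '[{"tx":0,"ty":0,"tz":0,"rx":0,"ry":0,"rz":0,"fingers":0},{"tx":0,"ty":0,"tz":0,"rx":0,"ry":0,"rz":0,"fingers":0},{"tx":0,"ty":0,"tz":0,"rx":0,"ry":0,"rz":0,"fingers":0},{"tx":-50,"ty":0,"tz":0,"rx":0,"ry":0,"rz":0,"fingers":0},{"tx":-50,"ty":0,"tz":0,"rx":0,"ry":0,"rz":0,"fingers":0},{"tx":-45,"ty":0,"tz":0,"rx":0,"ry":0,"rz":0,"fingers":0}]'; python3 -c "
from h import *
f=shot('wrist','w2')
for d in bot.trace('wrist','power'):
    p=maskz(f,d['mask'],0.045,0.065);print(d['conf'],d['xy'],len(p),rect(p) if len(p)>5 else '',np.median(p,0) if len(p) else '')
for d in bot.trace('wrist','tray'):
    p=maskz(f,d['mask'],0.0,0.03);print(d['conf'],d['xy'],len(p),rect(p))
mv([(560,100,230,90)])"
```

```text
clock: 5.5
tool_pos: [0.4169, -0.2466, 0.0356]
eef_rot: [0.474, 0.523, 0.484, -0.517]
wrist_force: [0.8, 5.7, -5.0]
gripper_width: 0.0277
clock: 6.25
tool_pos: [0.4155, -0.2517, 0.1828]
eef_rot: [0.472, 0.522, 0.484, -0.519]
wrist_force: [1.1, -0.2, -0.2]
gripper_width: 0.0851
0.79 [147.3, 182.0] 0  
0.78 [258.5, 175.3] 509 (array([ 417.4, -246.3]), array([19.8, 27.9]), 85.5) [ 0.41767566 -0.24502245  0.05372076]
0.77 [272.6, 265.8] 10413 (array([ 420.7, -389.8]), array([146.4, 154.5]), 4.1)
at [ 417.6 -252.7  183.9] yaw_y -4.9 tilt [  2.  -12.8] w 85.2 F [ 0.8  1.2 -0.4] t 6.4 j7 0.48
level ry,rz [-0.0126  0.0031]
-> (560, 100, 230, 90) n 10
    [ -4.6  11.2 -36.4] rx -0.166
    [ -4.6  17.  -34. ] rx -0.166
    [ -4.6  22.4 -30.7] rx -0.166
    [ -4.6  27.2 -26.6] rx -0.166
    [ -4.6  31.2 -21.8] rx -0.166
    [ -4.6  34.3 -16.3] rx -0.166
    [ -4.6  36.6 -10.5] rx -0.166
    [-4.6 37.8 -4.3] rx -0.166
    [-4.6 38.   2. ] rx -0.166
    [-4.6 37.1  8.2] rx -0.166
```

View pics/w2.png

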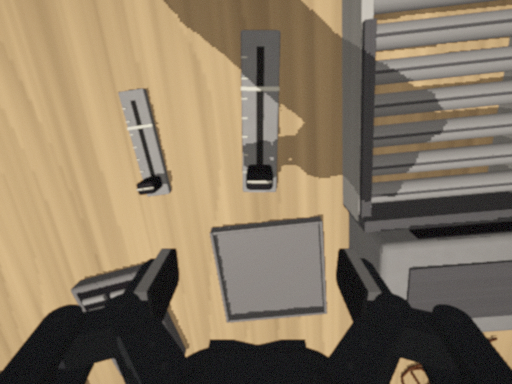

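```bash
python3 - <<'E'
from h import *
f=shot("wrist","w3",(210,20,310,210),3)
g=np.array([417.4,-246.3]);ax=np.array([.091,.996])
for v in (88.5,89.5,90.5): 
    w=ray(f,260,v,.014)[:2]*1000;print(v,w,(w-g)@ax)
print(ray(f,260,30,.014)*1000,ray(f,260,191,.014)*1000, ray(f,260,170,.0545)*1000)
g=cv2.cvtColor(f["img"],cv2.COLOR_RGB2GRAY).astype(int)
print(g[80:100,250],g[25:40,250],g[184:196,250]);print(g[160:190,259])
E
```

```text
88.5 [ 428.31342805 -158.81292979] 88.13024388320366
89.5 [ 428.23323044 -159.79890384] 87.14091574379981
90.5 [ 428.15286203 -160.78697784] 86.14948051701181
[ 432.72571421 -104.56692866   14.        ] [ 419.0981723  -272.10811446   14.        ] [ 421.66096625 -236.80312195   54.5       ]
[ 96  98 115 144 165 197 220 226 225 206 180 163 161 165 163 162 160 163
 161 164] [ 99 105 104  95  91  92  93  90  92  91  91  93  94  91  90] [ 43  40  40  67 121 154 155 164 164 167 167 167]
[ 44  40  38  29  15  19  24  13  22  24  17  17  17  25  18  26  14  22
  81 162 202 171 103  43  38  39  37  50 102 145]
```

View pics/w3.png

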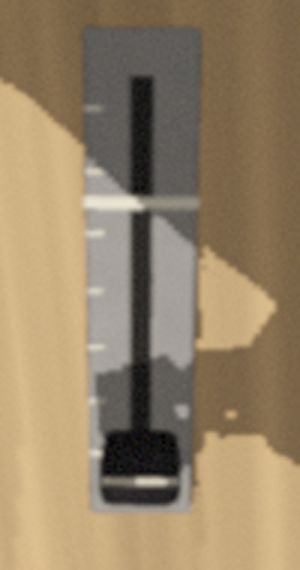

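The fader is at zero: it met the end stop at about 10 N, and the line now measures about 89–90 mm away. Now the finished piece.

```bash
python3 -m pendant '[{"tx":-5,"ty":11,"tz":-36,"rx":-0.166,"ry":0,"rz":0,"fingers":0},{"tx":-5,"ty":17,"tz":-34,"rx":-0.166,"ry":0,"rz":0,"fingers":0},{"tx":-5,"ty":22,"tz":-31,"rx":-0.166,"ry":0,"rz":0,"fingers":0},{"tx":-5,"ty":27,"tz":-27,"rx":-0.166,"ry":0,"rz":0,"fingers":0},{"tx":-5,"ty":31,"tz":-22,"rx":-0.166,"ry":0,"rz":0,"fingers":0},{"tx":-5,"ty":34,"tz":-16,"rx":-0.166,"ry":0,"rz":0,"fingers":0},{"tx":-5,"ty":37,"tz":-10,"rx":-0.166,"ry":0,"rz":0,"fingers":0},{"tx":-5,"ty":38,"tz":-4,"rx":-0.166,"ry":0,"rz":0,"fingers":0},{"tx":-5,"ty":38,"tz":2,"rx":-0.166,"ry":0,"rz":0,"fingers":0},{"tx":-5,"ty":37,"tz":8,"rx":-0.166,"ry":0,"rz":0,"fingers":0},{"tx":0,"ty":0,"tz":0,"rx":0,"ry":0,"rz":0,"fingers":0}]'; python3 - <<'E'
from h import *
f=shot('wrist','w4')
for n,lo,hi in [('finished',.077,.088),('pallet',.066,.076)]:
  for d in bot.trace('wrist',n):
    p=maskz(f,d['mask'],lo,hi);print(n,round(d['conf'],2),np.round(d['xy']),len(p),rect(p) if len(p)>5 else '',np.median(p,0) if len(p) else '')
mv([(567,96,140,90.8)])
E
```

```text
clock: 7.82
tool_pos: [0.5427, 0.1132, 0.2172]
eef_rot: [0.693, -0.012, 0.72, 0.026]
wrist_force: [-0.4, -0.2, -0.7]
gripper_width: 0.085
finished 0.98 [234. 202.] 2469 (array([563.6,  93.2]), array([60. , 60.8]), 50.0) [0.562714   0.09319034 0.08186237]
finished 0.43 [38. 63.] 0  
pallet 0.91 [188. 226.] 10526 (array([602.2,  48.4]), array([157.4, 180.6]), 0.8) [0.59504918 0.04925049 0.07167683]
at [542.2 108.  217.1] yaw_y 92.6 tilt [ 39.1 -15.5] w 85.3 F [ 0.4  0.5 -0.3] t 7.97 j7 1.31
level ry,rz [-0.0383 -0.0173]
-> (567, 96, 140, 90.8) n 2
    [38.5 -6.6 12.1] rx 0.016
    [38.5 -6.4 12.2] rx 0.016
```

View pics/w4.png

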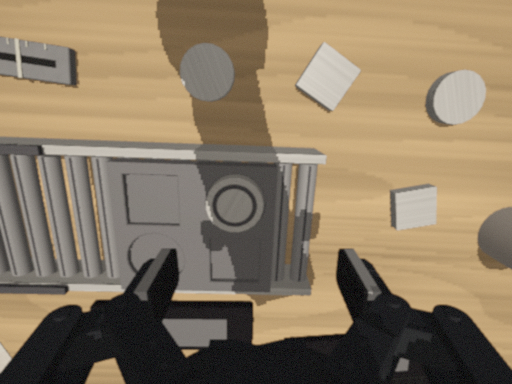

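```bash
python3 -m pendant '[{"tx":35,"ty":-7,"tz":11,"rx":0.03,"ry":-0.038,"rz":-0.017,"fingers":0},{"tx":25,"ty":-7,"tz":11,"rx":0,"ry":0,"rz":0,"fingers":0},{"tx":0,"ty":0,"tz":0,"rx":0,"ry":0,"rz":0,"fingers":0}]'; python3 - <<'E'
from h import *
f=shot('wrist','w5')
for n,lo,hi in [('finished',.077,.088),('pallet',.066,.076)]:
  for d in bot.trace('wrist',n):
    p=maskz(f,d['mask'],lo,hi);print(n,round(d['conf'],2),np.round(d['xy']),len(p),rect(p) if len(p)>5 else '',np.median(p,0) if len(p) else '')
mv([(565,93.5,78,90.8)])
E
```

```text
clock: 8.35
tool_pos: [0.5626, 0.0892, 0.154]
eef_rot: [0.707, -0.003, 0.708, 0.001]
wrist_force: [-1.2, 0.6, 0.3]
gripper_width: 0.0853
finished 0.77 [260. 206.] 3996 (array([563.9,  93.1]), array([60.4, 60.6]), 37.2) [0.5621429  0.09318325 0.08188497]
pallet 0.91 [205. 228.] 16069 (array([602. ,  48.4]), array([157. , 180.5]), 0.9) [0.59078049 0.04978136 0.07163901]
at [563.9  91.7 156.9] yaw_y 90.5 tilt [-3.3  1.7] w 85.7 F [ 0.5  0.3 -0.5] t 8.5 j7 1.26
level ry,rz [0.0033 0.0017]
-> (565, 93.5, 78, 90.8) n 2
    [39.4  0.9  0.5] rx -0.003
    [39.4  0.9  0.5] rx -0.003
```

View pics/w5.png

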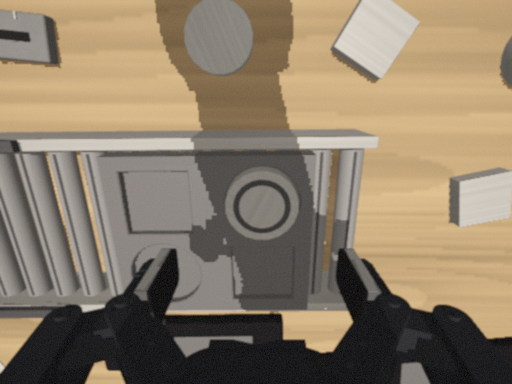

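```bash
python3 -m pendant '[{"tx":40,"ty":1,"tz":0,"rx":0,"ry":0.003,"rz":0.002,"fingers":0},{"tx":30,"ty":1,"tz":0,"rx":0,"ry":0,"rz":0,"fingers":0},{"tx":10,"ty":0,"tz":0,"rx":0,"ry":0,"rz":0,"fingers":0},{"tx":0,"ty":0,"tz":0,"rx":0,"ry":0,"rz":0,"fingers":0}]' 60; python3 - <<'E'
from h import *
mv([(565,93.5,69,90.8)])
E
```

```text
clock: 9.0
tool_pos: [0.5681, 0.0952, 0.0815]
eef_rot: [0.711, -0.002, 0.703, 0.004]
wrist_force: [0.7, 0.3, 0.1]
gripper_width: 0.0859
at [568.1  95.2  81.5] yaw_y 90.5 tilt [-10.4  -2.4] w 85.9 F [0.7 0.3 0.1] t 9.0 j7 1.23
level ry,rz [ 0.0105 -0.0023]
-> (565, 93.5, 69, 90.8) n 1
    [12.5 -1.7 -3.1] rx -0.006
```

```bash
python3 -m pendant '[{"tx":12,"ty":-2,"tz":-3,"rx":0,"ry":0.01,"rz":0,"fingers":0},{"tx":0,"ty":0,"tz":0,"rx":0,"ry":0,"rz":0,"fingers":0},{"tx":0,"ty":0,"tz":0,"rx":0,"ry":0,"rz":0,"fingers":140},{"tx":0,"ty":0,"tz":0,"rx":0,"ry":0,"rz":0,"fingers":140},{"tx":0,"ty":0,"tz":0,"rx":0,"ry":0,"rz":0,"fingers":140}]' 60; python3 - <<'E'
from h import *
mv([(565,93.5,69,90.8)])
E
```

```text
clock: 9.62
tool_pos: [0.5673, 0.0934, 0.0729]
eef_rot: [0.709, -0.002, 0.705, 0.004]
wrist_force: [-0.2, 1.1, -1.1]
gripper_width: 0.0585
at [567.3  93.4  72.9] yaw_y 90.4 tilt [-5.  -2.8] w 58.5 F [-0.2  1.1 -1.1] t 9.62 j7 1.23
level ry,rz [ 0.005  -0.0028]
-> (565, 93.5, 69, 90.8) n 1
    [ 3.9  0.1 -2.3] rx -0.006
```

```bash
python3 -m pendant '[{"tx":0,"ty":0,"tz":0,"rx":0,"ry":0,"rz":0,"fingers":140}]'; python3 - <<'E'
from h import *
f=shot('wrist','w6')
mv([(565,93.5,69,90.8)])
E
```

```text
clock: 9.75
tool_pos: [0.5672, 0.0934, 0.0729]
eef_rot: [0.709, -0.002, 0.705, 0.004]
wrist_force: [0.3, 0.3, -1.1]
gripper_width: 0.0586
at [567.2  93.3  72.8] yaw_y 90.4 tilt [-4.8 -2.8] w 58.3 F [-0.3  0.2 -1.9] t 9.8 j7 1.23
level ry,rz [ 0.0049 -0.0028]
-> (565, 93.5, 69, 90.8) n 1
    [ 3.8  0.2 -2.2] rx -0.006
```

View pics/w6.png

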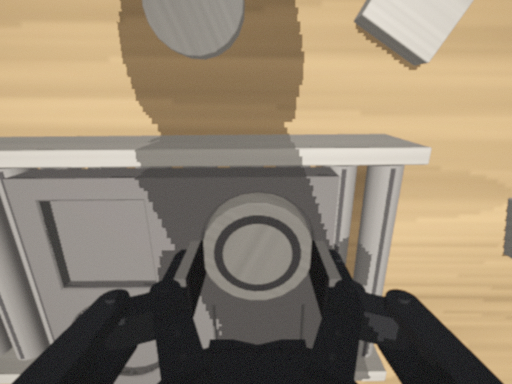

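```bash
python3 -m pendant '[{"tx":0,"ty":0,"tz":0,"rx":0,"ry":0,"rz":0,"fingers":0},{"tx":0,"ty":0,"tz":0,"rx":0,"ry":0,"rz":0,"fingers":0},{"tx":0,"ty":0,"tz":-2,"rx":0,"ry":0.005,"rz":0,"fingers":0},{"tx":5,"ty":0,"tz":-1,"rx":0,"ry":0,"rz":0,"fingers":0},{"tx":0,"ty":0,"tz":0,"rx":0,"ry":0,"rz":0,"fingers":0}]' 60; python3 - <<'E'
from h import *
f=shot('wrist','w7')
for n,lo,hi in [('finished',.077,.088)]:
  for d in bot.trace('wrist',n):
    p=maskz(f,d['mask'],lo,hi);print(n,round(d['conf'],2),np.round(d['xy']),len(p),rect(p) if len(p)>5 else '')
mv([(564,93.2,69,90.8)])
E
```

```text
clock: 10.42
tool_pos: [0.5643, 0.0935, 0.0676]
eef_rot: [0.707, -0.002, 0.707, 0.004]
wrist_force: [-0.4, -0.4, 0.5]
gripper_width: 0.0853
finished 0.56 [256. 255.] 9099 (array([563.9,  93.7]), array([61.1, 60.9]), 46.3)
at [564.8  93.6  68. ] yaw_y 90.4 tilt [-1.  -3.2] w 85.4 F [-0.6  0.4 -0.2] t 10.53 j7 1.23
level ry,rz [ 0.001  -0.0032]
-> (564, 93.2, 69, 90.8) n 1
    [-1.  -0.4 -0.9] rx -0.006
```

View pics/w7.png

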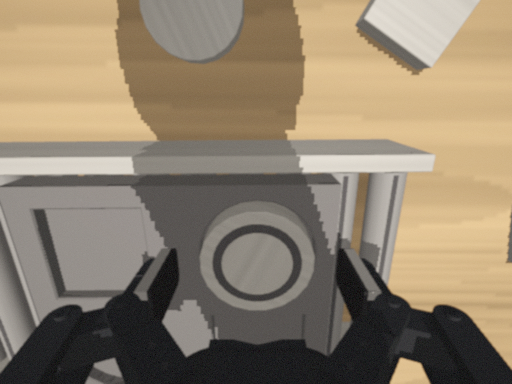

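Gripping again, now deeper and centred.

```bash
python3 -m pendant '[{"tx":0,"ty":0,"tz":0,"rx":0,"ry":0,"rz":0,"fingers":140},{"tx":0,"ty":0,"tz":0,"rx":0,"ry":0,"rz":0,"fingers":140},{"tx":0,"ty":0,"tz":0,"rx":0,"ry":0,"rz":0,"fingers":140},{"tx":-30,"ty":0,"tz":0,"rx":0,"ry":0,"rz":0,"fingers":140},{"tx":-20,"ty":0,"tz":0,"rx":0,"ry":0,"rz":0,"fingers":140}]' 60; python3 - <<'E'
from h import *
f=shot('wrist','w8')
mv([(470,-380,110,None),(419,-388,80,None)],50)
E
```

```text
clock: 11.15
tool_pos: [0.5629, 0.093, 0.1176]
eef_rot: [0.706, -0.002, 0.708, 0.004]
wrist_force: [0.3, -0.3, -2.0]
gripper_width: 0.0593
at [564.1  93.2 119.8] yaw_y 90.4 tilt [ 1.1 -2.6] w 59.1 F [ 0.4 -0.6 -0.5] t 11.2 j7 1.25
level ry,rz [-0.0011 -0.0026]
-> (470, -380, 110, None) n 10
    [  1.  -47.3  -9.8] rx -0.0
    x 10
-> (419, -388, 80, None) n 2
    [ 15.   -3.8 -25.5] rx -0.0
    x 2
```

View pics/w8.png

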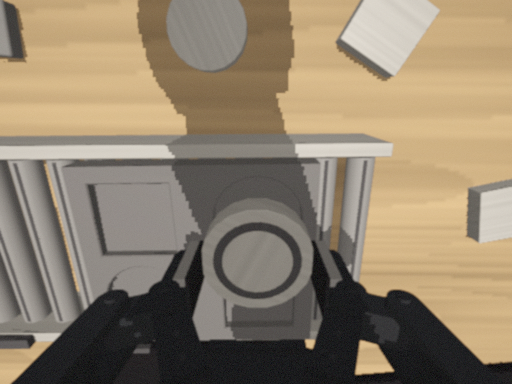

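```bash
python3 - <<'E'
from h import *
mv([(440,-60,125,None),(419,-388,85,50)],50)
E
```

```text
at [564.1  93.2 119.8] yaw_y 90.4 tilt [ 1.1 -2.6] w 59.1 F [ 0.4 -0.6 -0.5] t 11.2 j7 1.25
level ry,rz [-0.0011 -0.0026]
-> (440, -60, 125, None) n 4
    [ -1.3 -38.1 -31.3] rx -0.0
    x 4
-> (419, -388, 85, 50) n 7
    [  5.7 -46.8  -3.4] rx 0.101
    [  5.7 -46.9   1.4] rx 0.101
    [  5.7 -46.6   6.1] rx 0.101
    [  5.7 -45.7  10.7] rx 0.101
    [  5.7 -44.4  15.3] rx 0.101
    [  5.7 -42.6  19.7] rx 0.101
    [  5.7 -40.4  23.9] rx 0.101
```

```bash
python3 -m pendant '[{"tx":-1,"ty":-30,"tz":-25,"rx":0,"ry":0,"rz":0,"fingers":140},{"tx":-1,"ty":-38,"tz":-31,"rx":0,"ry":0,"rz":0,"fingers":140},{"tx":-1,"ty":-38,"tz":-31,"rx":0,"ry":0,"rz":0,"fingers":140},{"tx":-1,"ty":-40,"tz":-33,"rx":0,"ry":0,"rz":0,"fingers":140},{"tx":6,"ty":-47,"tz":-3,"rx":0.1,"ry":0,"rz":0,"fingers":140},{"tx":6,"ty":-47,"tz":1,"rx":0.1,"ry":0,"rz":0,"fingers":140},{"tx":6,"ty":-47,"tz":6,"rx":0.1,"ry":0,"rz":0,"fingers":140},{"tx":6,"ty":-46,"tz":11,"rx":0.1,"ry":0,"rz":0,"fingers":140},{"tx":6,"ty":-44,"tz":15,"rx":0.1,"ry":0,"rz":0,"fingers":140},{"tx":6,"ty":-43,"tz":20,"rx":0.1,"ry":0,"rz":0,"fingers":140},{"tx":6,"ty":-30,"tz":18,"rx":0.1,"ry":0,"rz":0,"fingers":140},{"tx":0,"ty":0,"tz":0,"rx":0,"ry":0,"rz":0,"fingers":140}]' 60; python3 - <<'E'
from h import *
f=shot('wrist','w9')
mv([(420,-389,12,None)],25)
E
```

```text
clock: 12.7
tool_pos: [0.418, -0.3835, 0.073]
eef_rot: [0.662, 0.248, 0.663, -0.246]
wrist_force: [0.2, -0.1, -2.1]
gripper_width: 0.0593
at [ 418.4 -381.4   72.9] yaw_y 49.3 tilt [ 0.7 -4.7] w 59.2 F [ 0.1  0.  -1.4] t 12.75 j7 1.6
level ry,rz [-0.0036 -0.0031]
-> (420, -389, 12, None) n 3
    [20.3 -1.6  2. ] rx -0.0
    x 3
```

View pics/w9.png

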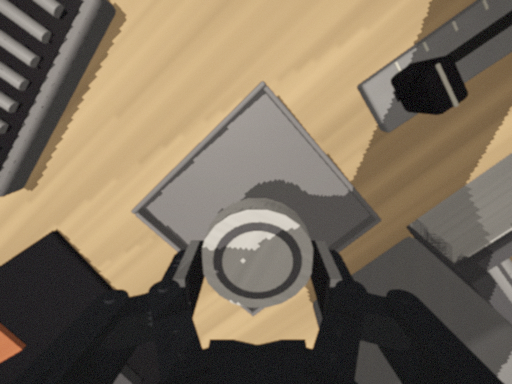

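```bash
python3 -m pendant '[{"tx":22,"ty":-2,"tz":2,"rx":0,"ry":0,"rz":0,"fingers":140},{"tx":20,"ty":-2,"tz":2,"rx":0,"ry":0,"rz":0,"fingers":140},{"tx":14,"ty":-1,"tz":1,"rx":0,"ry":0,"rz":0,"fingers":140},{"tx":5,"ty":0,"tz":0,"rx":0,"ry":0,"rz":0,"fingers":140},{"tx":0,"ty":0,"tz":0,"rx":0,"ry":0,"rz":0,"fingers":140}]' 60; python3 - <<'E'
from h import *
mv([(420,-389,9,None)],25)
E
```

```text
clock: 13.38
tool_pos: [0.4209, -0.3836, 0.0089]
eef_rot: [0.663, 0.246, 0.665, -0.241]
wrist_force: [-0.1, -1.0, 1.7]
gripper_width: 0.0593
at [ 420.9 -383.6    8.9] yaw_y 49.8 tilt [ 0.3 -7.7] w 59.3 F [-0.1 -1.   1.7] t 13.38 j7 1.61
level ry,rz [-0.0052 -0.0057]
-> (420, -389, 9, None) n 1
    [-0.1 -4.7  2.8] rx -0.0
    x 1
```

```bash
python3 -m pendant '[{"tx":0,"ty":0,"tz":0,"rx":0,"ry":0,"rz":0,"fingers":0},{"tx":0,"ty":0,"tz":0,"rx":0,"ry":0,"rz":0,"fingers":0},{"tx":-30,"ty":0,"tz":0,"rx":0,"ry":0,"rz":0,"fingers":0},{"tx":-50,"ty":0,"tz":0,"rx":0,"ry":0,"rz":0,"fingers":0},{"tx":-50,"ty":0,"tz":0,"rx":0,"ry":0,"rz":0,"fingers":0}]' 60; python3 - <<'E'
from h import *
f=shot('wrist','w10')
for d in bot.trace('wrist','finished'):
    p=maskz(f,d['mask'],.01,.04);print(round(d['conf'],2),np.round(d['xy']),len(p),rect(p) if len(p)>5 else '',np.median(p,0))
for d in bot.trace('wrist','tray'):
    p=maskz(f,d['mask'],.0,.04);print(round(d['conf'],2),np.round(d['xy']),len(p),rect(p) if len(p)>5 else '')
mv([(410,40,130,90)],50)
E
```

```text
clock: 14.0
tool_pos: [0.4198, -0.3828, 0.1402]
eef_rot: [0.661, 0.246, 0.667, -0.24]
wrist_force: [0.1, -0.7, 0.0]
gripper_width: 0.0858
0.84 [255. 190.] 2986 (array([ 420.5, -383. ]), array([60.5, 61.1]), 51.5) [ 0.41899904 -0.38124459  0.02183966]
0.94 [238. 160.] 15258 (array([ 424.8, -388.5]), array([148. , 148.4]), 1.7)
at [ 422.2 -384.9  142.5] yaw_y 49.8 tilt [-2.3 -6.1] w 85.0 F [-1.9 -0.8 -1.3] t 14.15 j7 1.6
level ry,rz [-0.0022 -0.0062]
-> (410, 40, 130, 90) n 9
    [  1.4  35.2 -31.5] rx -0.078
    [  1.4  37.5 -28.7] rx -0.078
    [  1.4  39.7 -25.7] rx -0.078
    [  1.4  41.5 -22.5] rx -0.078
    [  1.4  43.2 -19.2] rx -0.078
    [  1.4  44.5 -15.8] rx -0.078
    [  1.4  45.6 -12.3] rx -0.078
    [ 1.4 46.4 -8.7] rx -0.078
    [ 1.4 47.  -5. ] rx -0.078
```

View pics/w10.png

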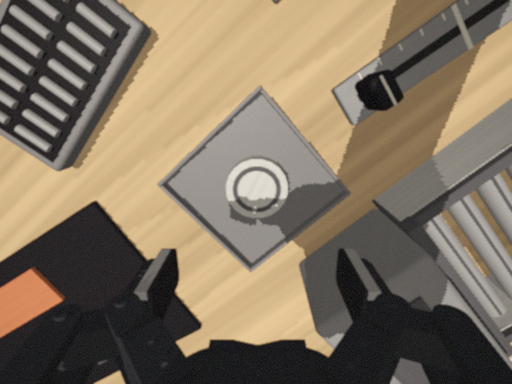

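The finished piece lies flat in the tray at (257,187), top at 22 mm. Next, the near disc.

```bash
python3 -m pendant '[{"tx":1,"ty":35,"tz":-31,"rx":-0.078,"ry":0,"rz":0,"fingers":0},{"tx":1,"ty":37,"tz":-29,"rx":-0.078,"ry":0,"rz":0,"fingers":0},{"tx":1,"ty":40,"tz":-26,"rx":-0.078,"ry":0,"rz":0,"fingers":0},{"tx":1,"ty":41,"tz":-22,"rx":-0.078,"ry":0,"rz":0,"fingers":0},{"tx":1,"ty":43,"tz":-19,"rx":-0.078,"ry":0,"rz":0,"fingers":0},{"tx":1,"ty":44,"tz":-16,"rx":-0.078,"ry":0,"rz":0,"fingers":0},{"tx":1,"ty":46,"tz":-12,"rx":-0.078,"ry":0,"rz":0,"fingers":0},{"tx":1,"ty":46,"tz":-5,"rx":-0.078,"ry":0,"rz":0,"fingers":0},{"tx":1,"ty":47,"tz":5,"rx":-0.078,"ry":0,"rz":0,"fingers":0},{"tx":0,"ty":10,"tz":10,"rx":0,"ry":0,"rz":0,"fingers":0},{"tx":0,"ty":0,"tz":0,"rx":0,"ry":0,"rz":0,"fingers":0}]' 60; python3 - <<'E'
from h import *
f=shot('wrist','w11')
for d in bot.trace('wrist','disc_a'):
    p=maskz(f,d['mask'],.012,.025);print(round(d['conf'],2),np.round(d['xy']),len(p),rect(p) if len(p)>5 else '')
mv([(428,51,60,90)],50)
E
```

```text
clock: 15.52
tool_pos: [0.4235, 0.0605, 0.129]
eef_rot: [0.705, -0.006, 0.709, 0.01]
wrist_force: [0.3, -0.0, 0.0]
gripper_width: 0.0857
0.74 [510. 209.] 0 
0.66 [249. 187.] 3032 (array([427.4,  53.8]), array([60.2, 60.7]), 89.4)
0.5 [250. 323.] 0 
at [422.7  59.2 128.9] yaw_y 91.2 tilt [ 6.4 -6.2] w 85.4 F [ 0.4 -0.7  0. ] t 15.62 j7 1.3
level ry,rz [-0.0062 -0.0064]
-> (428, 51, 60, 90) n 2
    [34.4 -4.1  2.5] rx 0.01
    [34.4 -4.1  2.6] rx 0.01
```

View pics/w11.png

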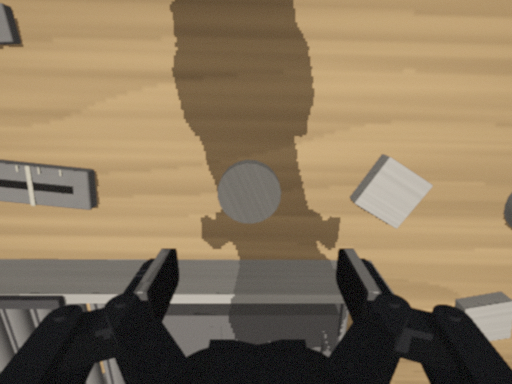

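```bash
python3 -m pendant '[{"tx":45,"ty":-3,"tz":2,"rx":0.01,"ry":-0.006,"rz":-0.006,"fingers":0},{"tx":40,"ty":-2,"tz":2,"rx":0,"ry":0,"rz":0,"fingers":0},{"tx":25,"ty":-1,"tz":1,"rx":0,"ry":0,"rz":0,"fingers":0},{"tx":7,"ty":0,"tz":0,"rx":0,"ry":0,"rz":0,"fingers":0},{"tx":0,"ty":0,"tz":0,"rx":0,"ry":0,"rz":0,"fingers":0}]' 60; python3 - <<'E'
from h import *
mv([(427.4,53.8,4,90)],50)
E
```

```text
clock: 16.25
tool_pos: [0.428, 0.0447, 0.0095]
eef_rot: [0.708, 0.0, 0.707, -0.003]
wrist_force: [-0.3, -0.0, 0.2]
gripper_width: 0.0851
at [428.   44.7   9.5] yaw_y 89.7 tilt [-1.1  3.8] w 85.1 F [-0.3 -0.   0.2] t 16.25 j7 1.18
level ry,rz [0.0012 0.0038]
-> (427.4, 53.8, 4, 90) n 1
    [ 5.5  9.1 -0.6] rx -0.004
```

```bash
python3 -m pendant '[{"tx":2,"ty":9,"tz":-1,"rx":0,"ry":0,"rz":0,"fingers":0},{"tx":4,"ty":0,"tz":0,"rx":0,"ry":0,"rz":0,"fingers":0},{"tx":0,"ty":0,"tz":0,"rx":0,"ry":0,"rz":0,"fingers":0}]' 60; python3 - <<'E'
from h import *
f=shot('wrist','w12')
for d in bot.trace('wrist','disc_a'):
    p=maskz(f,d['mask'],.012,.025);print(round(d['conf'],2),np.round(d['xy']),len(p),rect(p) if len(p)>5 else '')
mv([(427.4,53.8,4,90)],50)
E
```

```text
clock: 16.62
tool_pos: [0.4289, 0.0543, 0.0054]
eef_rot: [0.709, 0.001, 0.705, -0.003]
wrist_force: [0.9, -0.4, 0.3]
gripper_width: 0.0855
0.63 [257. 250.] 9088 (array([427.8,  53.8]), array([61.1, 61.6]), 69.3)
0.62 [119. 368.] 1169 (array([511.,  22.]), array([  3.7, 277. ]), 0.9)
at [429.   54.3   5.4] yaw_y 89.7 tilt [-5.7  3.3] w 85.1 F [-0.5 -0.1  0.5] t 16.73 j7 1.15
level ry,rz [0.0057 0.0033]
-> (427.4, 53.8, 4, 90) n 1
    [ 1.4 -0.5 -1.6] rx -0.005
```

```bash
python3 -m pendant '[{"tx":0,"ty":0,"tz":-1,"rx":0,"ry":0.004,"rz":0.003,"fingers":140},{"tx":0,"ty":0,"tz":0,"rx":0,"ry":0,"rz":0,"fingers":140},{"tx":0,"ty":0,"tz":0,"rx":0,"ry":0,"rz":0,"fingers":140},{"tx":-40,"ty":0,"tz":0,"rx":0,"ry":0,"rz":0,"fingers":140},{"tx":-50,"ty":0,"tz":0,"rx":0,"ry":0,"rz":0,"fingers":140},{"tx":-25,"ty":0,"tz":0,"rx":0,"ry":0,"rz":0,"fingers":140}]' 70; python3 - <<'E'
from h import *
mv([(638.8,2.9,115,90.8)],50)
E
```

```text
clock: 17.48
tool_pos: [0.4252, 0.0537, 0.1221]
eef_rot: [0.705, 0.002, 0.709, -0.002]
wrist_force: [-0.1, 0.1, -1.9]
gripper_width: 0.0585
at [425.2  53.7 122.1] yaw_y 89.7 tilt [5.9 0.9] w 58.5 F [-0.1  0.1 -1.9] t 17.48 j7 1.27
level ry,rz [-0.0059  0.0009]
-> (638.8, 2.9, 115, 90.8) n 5
    [ 1.4 -9.9 42.8] rx -0.004
    [  1.4 -10.1  42.7] rx -0.004
    [  1.4 -10.3  42.7] rx -0.004
    [  1.4 -10.4  42.7] rx -0.004
    [  1.4 -10.6  42.6] rx -0.004
```

```bash
python3 -m pendant '[{"tx":0,"ty":-7,"tz":28,"rx":-0.004,"ry":-0.004,"rz":0,"fingers":140},{"tx":0,"ty":-10,"tz":43,"rx":-0.004,"ry":0,"rz":0,"fingers":140},{"tx":0,"ty":-10,"tz":43,"rx":-0.004,"ry":0,"rz":0,"fingers":140},{"tx":0,"ty":-10,"tz":43,"rx":-0.004,"ry":0,"rz":0,"fingers":140},{"tx":0,"ty":-8,"tz":30,"rx":-0.004,"ry":0,"rz":0,"fingers":140},{"tx":0,"ty":-5,"tz":15,"rx":0,"ry":0,"rz":0,"fingers":140},{"tx":0,"ty":0,"tz":0,"rx":0,"ry":0,"rz":0,"fingers":140},{"tx":0,"ty":0,"tz":0,"rx":0,"ry":0,"rz":0,"fingers":140}]' 70; python3 - <<'E'
from h import *
f=shot('wrist','w13')
for n,lo,hi in [('disc_a',.11,.15),('pallet',.066,.076)]:
  for d in bot.trace('wrist',n):
    p=maskz(f,d['mask'],lo,hi);print(n,round(d['conf'],2),np.round(d['xy']),len(p),rect(p) if len(p)>5 else '',np.median(p,0) if len(p)>5 else '')
mv([(638.8,2.9,80,90.8)],50)
E
```

```text
clock: 18.48
tool_pos: [0.6309, 0.0017, 0.1214]
eef_rot: [0.706, -0.006, 0.708, 0.005]
wrist_force: [-0.4, -0.3, -1.1]
gripper_width: 0.0584
disc_a 0.78 [259. 253.] 9467 (array([630.8,   2.2]), array([62.7, 58.9]), 0.1) [0.6256093  0.0020751  0.13230296]
pallet 0.76 [342. 142.] 26382 (array([601.6,  49.1]), array([156.9, 181.3]), 1.2) [0.58011104 0.05364374 0.07159118]
at [631.2   1.8 122. ] yaw_y 90.9 tilt [2.5 1.5] w 58.6 F [-0.4  0.2 -1.7] t 18.62 j7 1.41
level ry,rz [-0.0025  0.0015]
-> (638.8, 2.9, 80, 90.8) n 1
    [42.   1.   7.6] rx 0.001
```

View pics/w13.png

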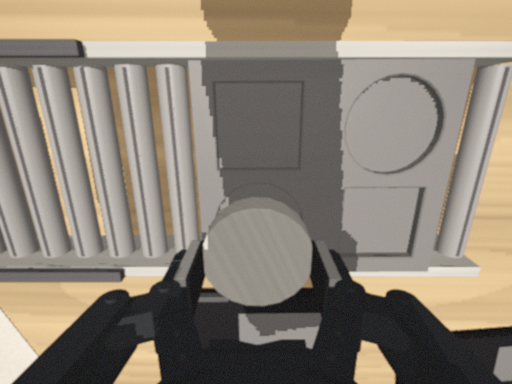

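```bash
cat >> h.py <<'E'
def holes(f):
    P=pts(f);m=((P[...,2]>.060)&(P[...,2]<.0675)&(P[...,0]>.53)&(P[...,0]<.68)&(P[...,1]>-.4)&(P[...,1]<.14)).astype(np.uint8)
    m=cv2.morphologyEx(m,cv2.MORPH_OPEN,np.ones((5,5),np.uint8));n,l,st,c=cv2.connectedComponentsWithStats(m)
    for k in range(1,n):
        if st[k,4]>300: p=P[l==k];print("hole",rect(p),st[k,4],np.round(c[k]))
E
python3 - <<'E'
from h import *
holes(bot.grab_frame('wrist'))
E
```

```text
hole (array([564.7,  95.1]), array([64.9, 64.9]), 39.5) 7125 [393. 123.]
hole (array([566.5,   1.9]), array([58.3, 58.4]), 1.1) 7158 [258. 124.]
hole (array([618.4,   4.5]), array([59.3, 20.8]), 87.4) 966 [261. 194.]
hole (array([637.7,  97. ]), array([56.8, 56.8]), 1.1) 4888 [379. 220.]
```

```bash
python3 -m pendant '[{"tx":10,"ty":1.5,"tz":8,"rx":0,"ry":-0.002,"rz":0.001,"fingers":140},{"tx":14,"ty":0,"tz":0,"rx":0,"ry":0,"rz":0,"fingers":140},{"tx":10,"ty":0,"tz":0,"rx":0,"ry":0,"rz":0,"fingers":140},{"tx":0,"ty":0,"tz":0,"rx":0,"ry":0,"rz":0,"fingers":140},{"tx":0,"ty":0,"tz":0,"rx":0,"ry":0,"rz":0,"fingers":140}]' 70; python3 - <<'E'
from h import *
mv([(639,3.3,80,90.8)],50)
E
```

```text
clock: 19.3
tool_pos: [0.6388, 0.004, 0.0849]
eef_rot: [0.707, -0.006, 0.708, 0.005]
wrist_force: [0.2, -0.1, -0.7]
gripper_width: 0.0587
at [638.8   4.   84.9] yaw_y 90.9 tilt [1.6 0.3] w 58.7 F [ 0.2 -0.1 -0.7] t 19.3 j7 1.4
level ry,rz [-0.0016  0.0003]
-> (639, 3.3, 80, 90.8) n 1
    [ 4.9 -0.7  0.2] rx 0.002
```

Aligned within 1 mm, so I'm lowering into the nest.

```bash
python3 -m pendant '[{"tx":5,"ty":-0.5,"tz":0,"rx":0,"ry":0,"rz":0,"fingers":140},{"tx":5,"ty":0,"tz":0,"rx":0,"ry":0,"rz":0,"fingers":140},{"tx":3,"ty":0,"tz":0,"rx":0,"ry":0,"rz":0,"fingers":140},{"tx":0,"ty":0,"tz":0,"rx":0,"ry":0,"rz":0,"fingers":140}]' 70; python3 - <<'E'
from h import *
mv([(639,3.3,70,90.8)],50)
E
```

```text
clock: 19.8
tool_pos: [0.6392, 0.0033, 0.0718]
eef_rot: [0.707, -0.006, 0.707, 0.005]
wrist_force: [0.1, -0.1, -1.0]
gripper_width: 0.0586
at [639.2   3.3  71.8] yaw_y 90.9 tilt [0.4 0.4] w 58.6 F [ 0.1 -0.1 -1. ] t 19.8 j7 1.39
level ry,rz [-0.0004  0.0004]
-> (639, 3.3, 70, 90.8) n 1
    [ 1.8 -0.  -0.2] rx 0.002
```

```bash
python3 -m pendant '[{"tx":1,"ty":0,"tz":0,"rx":0,"ry":0,"rz":0,"fingers":140},{"tx":0,"ty":0,"tz":0,"rx":0,"ry":0,"rz":0,"fingers":0},{"tx":0,"ty":0,"tz":0,"rx":0,"ry":0,"rz":0,"fingers":0},{"tx":0,"ty":0,"tz":0,"rx":0,"ry":0,"rz":0,"fingers":0},{"tx":-40,"ty":0,"tz":0,"rx":0,"ry":0,"rz":0,"fingers":0},{"tx":-30,"ty":0,"tz":0,"rx":0,"ry":0,"rz":0,"fingers":0},{"tx":0,"ty":0,"tz":0,"rx":0,"ry":0,"rz":0,"fingers":0}]' 70; python3 - <<'E'
from h import *
f=shot('wrist','w14')
for n,lo,hi in [('disc_a',.074,.12)]:
  for d in bot.trace('wrist',n):
    p=maskz(f,d['mask'],lo,hi);print(n,round(d['conf'],2),np.round(d['xy']),len(p),rect(p) if len(p)>5 else '',np.percentile(p[:,2],[5,50,95]) if len(p)>5 else '')
holes(f)
mv([(425,189,130,60)],50)
E
```

```text
clock: 20.68
tool_pos: [0.6399, 0.0035, 0.1432]
eef_rot: [0.707, -0.006, 0.707, 0.005]
wrist_force: [0.4, -1.1, -0.3]
gripper_width: 0.0857
disc_a 0.98 [260. 204.] 4470 (array([638.3,   3.8]), array([60.2, 60.7]), 34.0) [0.08048933 0.08168318 0.08269666]
hole (array([564.6,  95. ]), array([64.6, 64.8]), 48.4) 6071 [379. 108.]
hole (array([566.4,   1.9]), array([58.3, 58.4]), 1.1) 6135 [256. 109.]
hole (array([637.5,  96.8]), array([57.1, 56.8]), 1.1) 4324 [367. 199.]
at [638.    3.4 140.4] yaw_y 90.9 tilt [3.7 0.4] w 85.4 F [-0.8  0.6 -0.9] t 20.77 j7 1.41
level ry,rz [-0.0037  0.0004]
-> (425, 189, 130, 60) n 6
    [  1.7  31.5 -35. ] rx 0.09
    [  1.7  28.2 -37.7] rx 0.09
    [  1.7  24.7 -40.1] rx 0.09
    [  1.7  21.  -42.1] rx 0.09
    [  1.7  17.2 -43.8] rx 0.09
    [  1.7  13.2 -45.2] rx 0.09
```

View pics/w14.png

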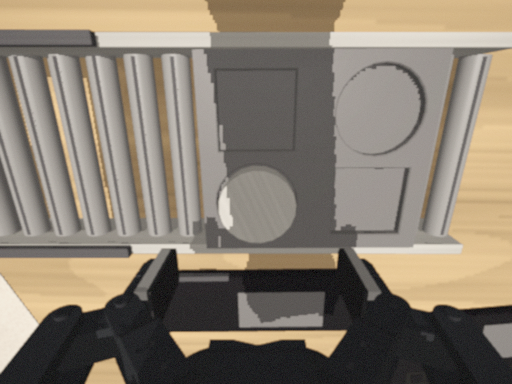

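Disc seated flat (top 81.7 mm). Next, the near square.

```bash
python3 -m pendant '[{"tx":0,"ty":31,"tz":-35,"rx":0.09,"ry":0,"rz":0,"fingers":0},{"tx":1,"ty":28,"tz":-38,"rx":0.09,"ry":0,"rz":0,"fingers":0},{"tx":2,"ty":25,"tz":-40,"rx":0.09,"ry":0,"rz":0,"fingers":0},{"tx":2,"ty":21,"tz":-42,"rx":0.09,"ry":0,"rz":0,"fingers":0},{"tx":2,"ty":17,"tz":-44,"rx":0.09,"ry":0,"rz":0,"fingers":0},{"tx":2,"ty":5,"tz":-20,"rx":0.07,"ry":0,"rz":0,"fingers":0},{"tx":0,"ty":0,"tz":0,"rx":0,"ry":0,"rz":0,"fingers":0}]' 70; python3 - <<'E'
from h import *
f=shot('wrist','w15')
for n,lo,hi in [('square_a',.012,.025)]:
  for d in bot.trace('wrist',n):
    p=maskz(f,d['mask'],lo,hi);print(n,round(d['conf'],2),np.round(d['xy']),len(p),rect(p) if len(p)>5 else '')
mv([(425,189,60,60)],50)
E
```

```text
clock: 21.65
tool_pos: [0.4332, 0.1735, 0.1225]
eef_rot: [0.677, 0.179, 0.689, -0.186]
wrist_force: [-0.7, -0.6, 0.8]
gripper_width: 0.0855
square_a 0.9 [471. 238.] 2917 (array([580.1, 332.5]), array([55.7, 54.3]), 12.7)
square_a 0.73 [272. 170.] 3327 (array([425. , 194.2]), array([54.1, 53.8]), 60.0)
square_a 0.63 [264. 305.] 1088 (array([510.4,  98.4]), array([186.8,   9.8]), 88.2)
at [435.2 172.2 122.9] yaw_y 60.0 tilt [16.7  4.2] w 85.2 F [-0.4 -0.2 -0.3] t 21.75 j7 0.53
level ry,rz [-0.0124  0.012 ]
-> (425, 189, 60, 60) n 2
    [31.5  4.7 -8.6] rx -0.0
    [31.5  4.7 -8.6] rx -0.0
```

View pics/w15.png

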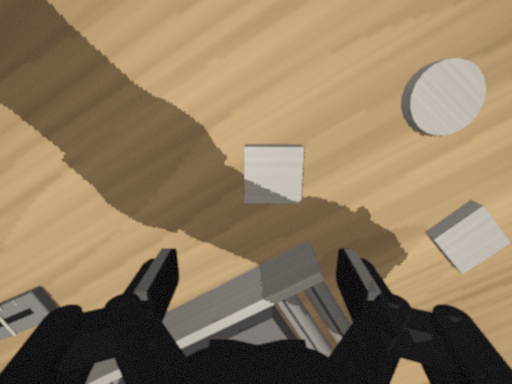

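```bash
python3 -m pendant '[{"tx":40,"ty":10,"tz":-15,"rx":0,"ry":-0.012,"rz":0.012,"fingers":0},{"tx":30,"ty":4,"tz":-5,"rx":0,"ry":0,"rz":0,"fingers":0},{"tx":0,"ty":0,"tz":0,"rx":0,"ry":0,"rz":0,"fingers":0}]' 70; python3 - <<'E'
from h import *
mv([(424.8,194.2,5,60)],25)
E
```

```text
clock: 22.12
tool_pos: [0.4294, 0.1914, 0.0516]
eef_rot: [0.684, 0.185, 0.681, -0.184]
wrist_force: [0.3, -0.5, 0.3]
gripper_width: 0.0851
at [429.4 191.4  51.6] yaw_y 59.7 tilt [-4.1 -0.3] w 85.1 F [ 0.3 -0.5  0.3] t 22.12 j7 0.42
level ry,rz [ 0.0034 -0.0024]
-> (424.8, 194.2, 5, 60) n 2
    [23.3  0.  -2.7] rx -0.002
    [23.3  0.1 -2.7] rx -0.002
```

```bash
python3 -m pendant '[{"tx":25,"ty":0,"tz":-3,"rx":-0.004,"ry":0.003,"rz":-0.002,"fingers":0},{"tx":20,"ty":0,"tz":-3,"rx":0,"ry":0,"rz":0,"fingers":0},{"tx":3,"ty":0,"tz":0,"rx":0,"ry":0,"rz":0,"fingers":0},{"tx":0,"ty":0,"tz":0,"rx":0,"ry":0,"rz":0,"fingers":0}]' 70; python3 - <<'E'
from h import *
f=shot('wrist','w16')
for n,lo,hi in [('square_a',.012,.025)]:
  for d in bot.trace('wrist',n):
    p=maskz(f,d['mask'],lo,hi);print(n,round(d['conf'],2),np.round(d['xy']),len(p),rect(p) if len(p)>5 else '')
mv([(424.8,194.2,5,60)],25)
E
```

```text
clock: 22.62
tool_pos: [0.4313, 0.1915, 0.0059]
eef_rot: [0.685, 0.186, 0.68, -0.184]
wrist_force: [0.2, 0.2, 0.1]
gripper_width: 0.0854
square_a 0.74 [507. 324.] 8 (array([561.1, 300.4]), array([1.3, 3.7]), 79.4)
square_a 0.73 [255. 242.] 9204 (array([425.2, 193.9]), array([54.2, 55.5]), 60.1)
at [431.3 191.8   6.1] yaw_y 59.7 tilt [-7.1 -0.8] w 85.2 F [ 0.1 -0.3 -0.1] t 22.73 j7 0.39
level ry,rz [ 0.0057 -0.0043]
-> (424.8, 194.2, 5, 60) n 1
    [ 1.1 -1.2 -6.8] rx -0.006
```

```bash
python3 -m pendant '[{"tx":1,"ty":-1,"tz":-6.5,"rx":-0.006,"ry":0.005,"rz":-0.004,"fingers":0},{"tx":0,"ty":0,"tz":0,"rx":0,"ry":0,"rz":0,"fingers":150},{"tx":0,"ty":0,"tz":0,"rx":0,"ry":0,"rz":0,"fingers":150},{"tx":0,"ty":0,"tz":0,"rx":0,"ry":0,"rz":0,"fingers":150},{"tx":0,"ty":0,"tz":0,"rx":0,"ry":0,"rz":0,"fingers":150},{"tx":-40,"ty":0,"tz":0,"rx":0,"ry":0,"rz":0,"fingers":150},{"tx":-50,"ty":0,"tz":0,"rx":0,"ry":0,"rz":0,"fingers":150},{"tx":-22,"ty":0,"tz":0,"rx":0,"ry":0,"rz":0,"fingers":150}]' 70; python3 - <<'E'
from h import *
mv([(566.6,1.9,115,90.8)],50)
E
```

```text
clock: 23.72
tool_pos: [0.4229, 0.1937, 0.119]
eef_rot: [0.682, 0.181, 0.684, -0.184]
wrist_force: [0.9, -0.2, -2.1]
gripper_width: 0.0519
at [422.9 193.7 119. ] yaw_y 60.1 tilt [4.3 2.3] w 51.9 F [ 0.9 -0.2 -2.1] t 23.73 j7 0.46
level ry,rz [-0.0026  0.0041]
-> (566.6, 1.9, 115, 90.8) n 5
    [  0.8 -18.9  44. ] rx -0.107
    [  0.8 -23.5  41.8] rx -0.107
    [  0.8 -27.9  39. ] rx -0.107
    [  0.8 -31.9  35.8] rx -0.107
    [  0.8 -35.5  32.2] rx -0.107
```

```bash
python3 -m pendant '[{"tx":0,"ty":-14,"tz":32,"rx":-0.107,"ry":0,"rz":0,"fingers":150},{"tx":0,"ty":-23,"tz":42,"rx":-0.107,"ry":0,"rz":0,"fingers":150},{"tx":0,"ty":-28,"tz":39,"rx":-0.107,"ry":0,"rz":0,"fingers":150},{"tx":0,"ty":-32,"tz":36,"rx":-0.107,"ry":0,"rz":0,"fingers":150},{"tx":0,"ty":-30,"tz":26,"rx":-0.107,"ry":0,"rz":0,"fingers":150},{"tx":0,"ty":0,"tz":0,"rx":0,"ry":0,"rz":0,"fingers":150},{"tx":0,"ty":0,"tz":0,"rx":0,"ry":0,"rz":0,"fingers":150}]' 70; python3 - <<'E'
from h import *
f=shot('wrist','w17')
for n,lo,hi in [('square_a',.10,.16)]:
  for d in bot.trace('wrist',n):
    p=maskz(f,d['mask'],lo,hi);print(n,round(d['conf'],2),np.round(d['xy']),len(p),rect(p) if len(p)>5 else '',np.median(p,0) if len(p)>5 else '')
holes(f)
mv([(566.6,2,85,91)],50)
E
```

```text
clock: 24.6
tool_pos: [0.5584, 0.0157, 0.119]
eef_rot: [0.706, -0.012, 0.708, 0.012]
wrist_force: [-0.2, -0.0, -1.8]
gripper_width: 0.0517
square_a 0.84 [258. 250.] 9359 (array([558.2,  16.3]), array([55.4, 54.3]), 2.3) [0.55197138 0.01598766 0.12943039]
hole (array([565.8,  95.2]), array([63.8, 64.4]), 0.9) 5014 [359. 223.]
hole (array([548.4,   1.4]), array([18.3, 58.3]), 0.6) 1136 [235. 196.]
hole (array([620.6, 109.5]), array([18.3, 30.8]), 1.8) 479 [368. 282.]
at [558.4  15.9 119.3] yaw_y 92.0 tilt [2.3 0.6] w 51.5 F [-0.1  0.5 -1.2] t 24.7 j7 1.39
level ry,rz [-0.0023  0.0005]
-> (566.6, 2, 85, 91) n 1
    [ 34.3 -14.2   7.7] rx 0.018
```

View pics/w17.png

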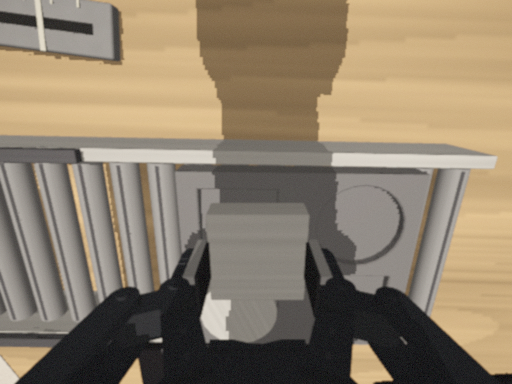

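```bash
python3 -m pendant '[{"tx":8,"ty":-14,"tz":8,"rx":0.018,"ry":-0.002,"rz":0.001,"fingers":150},{"tx":10,"ty":0,"tz":0,"rx":0,"ry":0,"rz":0,"fingers":150},{"tx":10,"ty":0,"tz":0,"rx":0,"ry":0,"rz":0,"fingers":150},{"tx":0,"ty":0,"tz":0,"rx":0,"ry":0,"rz":0,"fingers":150},{"tx":0,"ty":0,"tz":0,"rx":0,"ry":0,"rz":0,"fingers":150}]' 70; python3 - <<'E'
from h import *
mv([(566.6,2,74,91)],50)
E
```

```text
clock: 25.32
tool_pos: [0.5659, 0.004, 0.0885]
eef_rot: [0.706, -0.007, 0.708, 0.007]
wrist_force: [-0.7, -0.0, -1.2]
gripper_width: 0.0513
at [565.9   4.   88.5] yaw_y 91.1 tilt [ 2.1 -1.1] w 51.3 F [-0.7 -0.  -1.2] t 25.32 j7 1.39
level ry,rz [-0.0021 -0.0011]
-> (566.6, 2, 74, 91) n 1
    [14.5 -2.1  0.7] rx 0.002
```

```bash
python3 -m pendant '[{"tx":3,"ty":-2,"tz":0.5,"rx":0,"ry":0,"rz":0,"fingers":150},{"tx":5,"ty":0,"tz":0,"rx":0,"ry":0,"rz":0,"fingers":150},{"tx":6,"ty":0,"tz":0,"rx":0,"ry":0,"rz":0,"fingers":150},{"tx":0,"ty":0,"tz":0,"rx":0,"ry":0,"rz":0,"fingers":150}]' 70; python3 - <<'E'
from h import *
mv([(566.6,2,73,91)],50)
E
```

```text
clock: 25.82
tool_pos: [0.5668, 0.0021, 0.0741]
eef_rot: [0.707, -0.007, 0.707, 0.007]
wrist_force: [-0.3, 0.3, -1.6]
gripper_width: 0.0516
at [566.8   2.1  74.1] yaw_y 91.1 tilt [ 1.1 -1.1] w 51.6 F [-0.3  0.3 -1.6] t 25.82 j7 1.39
level ry,rz [-0.0011 -0.0011]
-> (566.6, 2, 73, 91) n 1
    [ 1.1 -0.1 -0.2] rx 0.002
```

```bash
python3 -m pendant '[{"tx":1.5,"ty":0,"tz":0,"rx":0,"ry":0,"rz":0,"fingers":150},{"tx":0,"ty":0,"tz":0,"rx":0,"ry":0,"rz":0,"fingers":0},{"tx":0,"ty":0,"tz":0,"rx":0,"ry":0,"rz":0,"fingers":0},{"tx":0,"ty":0,"tz":0,"rx":0,"ry":0,"rz":0,"fingers":0},{"tx":-40,"ty":0,"tz":0,"rx":0,"ry":0,"rz":0,"fingers":0},{"tx":-30,"ty":0,"tz":0,"rx":0,"ry":0,"rz":0,"fingers":0},{"tx":0,"ty":0,"tz":0,"rx":0,"ry":0,"rz":0,"fingers":0}]' 70; python3 - <<'E'
from h import *
f=shot('wrist','w18')
for n,lo,hi in [('square_a',.074,.12),('disc_a',.074,.12)]:
  for d in bot.trace('wrist',n):
    p=maskz(f,d['mask'],lo,hi);print(n,round(d['conf'],2),np.round(d['xy']),len(p),rect(p) if len(p)>5 else '',np.percentile(p[:,2],[5,50,95]) if len(p)>5 else '')
holes(f)
mv([(438,350,130,90)],50)
E
```

```text
clock: 26.7
tool_pos: [0.5677, 0.0023, 0.1451]
eef_rot: [0.707, -0.007, 0.707, 0.008]
wrist_force: [-0.0, -0.2, -0.8]
gripper_width: 0.0853
square_a 0.71 [258. 202.] 4377 (array([566.1,   2.7]), array([54.1, 54.1]), 1.5) [0.08038785 0.08164558 0.08268428]
disc_a 0.83 [259. 275.] 3409 (array([638.3,   3.9]), array([60.9, 60.5]), 1.3) [0.07851043 0.08164782 0.08263075]
hole (array([565.2,  95.1]), array([64.2, 63.9]), 2.2) 4276 [366. 199.]
hole (array([638.9,  75.4]), array([55.7, 16.4]), 4.1) 616 [331. 275.]
hole (array([627.2, 109.7]), array([33.3, 30.8]), 2.4) 615 [376. 257.]
at [565.2   2.1 141.9] yaw_y 91.2 tilt [ 5.4 -1.2] w 85.7 F [-0.1 -0.1  0.1] t 26.85 j7 1.42
level ry,rz [-0.0054 -0.0013]
-> (438, 350, 130, 90) n 8
    [  1.5  43.8 -15. ] rx 0.003
    [  1.5  43.8 -15.1] rx 0.003
    [  1.5  43.7 -15.2] rx 0.003
    [  1.5  43.7 -15.4] rx 0.003
    [  1.5  43.6 -15.5] rx 0.003
    [  1.5  43.6 -15.6] rx 0.003
    [  1.5  43.6 -15.7] rx 0.003
    [  1.5  43.5 -15.8] rx 0.003
```

View pics/w18.png

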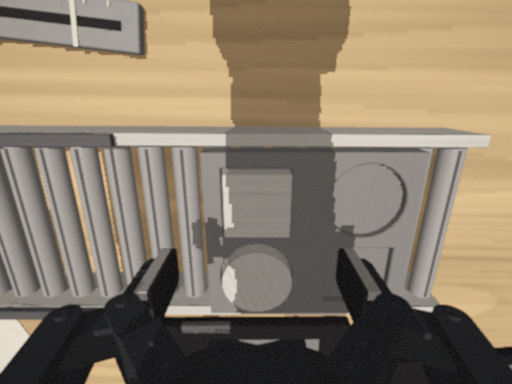

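Square seated (81.6 mm). Now the far disc.

```bash
python3 -m pendant '[{"tx":1,"ty":35,"tz":-12,"rx":0,"ry":-0.005,"rz":0,"fingers":0},{"tx":1,"ty":44,"tz":-15,"rx":0,"ry":0,"rz":0,"fingers":0},{"tx":1,"ty":44,"tz":-15,"rx":0,"ry":0,"rz":0,"fingers":0},{"tx":1,"ty":44,"tz":-15,"rx":0,"ry":0,"rz":0,"fingers":0},{"tx":1,"ty":44,"tz":-15,"rx":0,"ry":0,"rz":0,"fingers":0},{"tx":1,"ty":44,"tz":-16,"rx":0,"ry":0,"rz":0,"fingers":0},{"tx":1,"ty":44,"tz":-16,"rx":0,"ry":0,"rz":0,"fingers":0},{"tx":1,"ty":30,"tz":-12,"rx":0,"ry":0,"rz":0,"fingers":0},{"tx":0,"ty":0,"tz":0,"rx":0,"ry":0,"rz":0,"fingers":0},{"tx":0,"ty":0,"tz":0,"rx":0,"ry":0,"rz":0,"fingers":0}]' 70; python3 - <<'E'
from h import *
f=shot('wrist','w19')
for n,lo,hi in [('disc_a',.012,.025),('square_a',.012,.025)]:
  for d in bot.trace('wrist',n):
    p=maskz(f,d['mask'],lo,hi);print(n,round(d['conf'],2),np.round(d['xy']),len(p),rect(p) if len(p)>5 else '')
mv([(438,350,60,90)],50)
E
```

```text
clock: 28.1
tool_pos: [0.432, 0.3335, 0.1206]
eef_rot: [0.7, -0.008, 0.714, 0.004]
wrist_force: [0.3, -0.1, -0.1]
gripper_width: 0.0854
disc_a 0.77 [279. 195.] 3165 (array([437.9, 353.3]), array([60.4, 60.6]), 73.9)
disc_a 0.75 [ 17. 321.] 0 
disc_a 0.43 [ 68. 279.] 882 (array([573.4, 157.9]), array([187.9, 114.4]), 23.7)
square_a 0.75 [255. 318.] 2054 (array([579.9, 332.5]), array([55. , 54.2]), 12.9)
at [432.8 333.2 121.2] yaw_y 90.9 tilt [19.5  6. ] w 85.5 F [-0.3 -0.3 -0.8] t 28.25 j7 0.71
level ry,rz [-0.0196  0.0057]
-> (438, 350, 60, 90) n 2
    [30.6  8.4  2.7] rx 0.008
    [30.6  8.4  2.7] rx 0.008
```

View pics/w19.png

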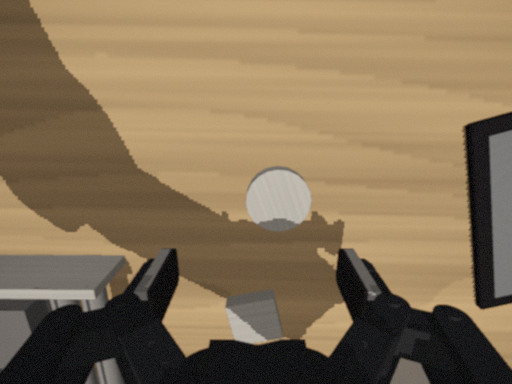

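```bash
python3 -m pendant '[{"tx":40,"ty":12,"tz":2,"rx":0.01,"ry":-0.019,"rz":0.006,"fingers":0},{"tx":35,"ty":6,"tz":0,"rx":0,"ry":0,"rz":0,"fingers":0},{"tx":0,"ty":0,"tz":0,"rx":0,"ry":0,"rz":0,"fingers":0}]' 70; python3 - <<'E'
from h import *
mv([(437.9,353.3,5,90.5)],25)
E
```

```text
clock: 28.62
tool_pos: [0.4378, 0.3482, 0.0456]
eef_rot: [0.708, 0.001, 0.706, -0.001]
wrist_force: [-0.4, -0.2, 0.3]
gripper_width: 0.0857
at [437.8 348.2  45.6] yaw_y 89.9 tilt [-3.5 -0.4] w 85.7 F [-0.4 -0.2  0.3] t 28.62 j7 0.62
level ry,rz [ 0.0035 -0.0004]
-> (437.9, 353.3, 5, 90.5) n 2
    [20.3  2.6  0. ] rx -0.005
    [20.3  2.6  0.1] rx -0.005
```

```bash
python3 -m pendant '[{"tx":22,"ty":4,"tz":-2,"rx":0,"ry":0.003,"rz":0,"fingers":0},{"tx":15,"ty":2,"tz":-1,"rx":0,"ry":0,"rz":0,"fingers":0},{"tx":3,"ty":0,"tz":0,"rx":0,"ry":0,"rz":0,"fingers":0},{"tx":0,"ty":0,"tz":0,"rx":0,"ry":0,"rz":0,"fingers":0}]' 70; python3 - <<'E'
from h import *
mv([(437.9,353.3,5,90.5)],25)
E
```

```text
clock: 29.12
tool_pos: [0.4393, 0.3533, 0.0088]
eef_rot: [0.709, 0.003, 0.705, -0.002]
wrist_force: [0.2, -0.5, -0.8]
gripper_width: 0.0852
at [439.3 353.3   8.8] yaw_y 89.6 tilt [-5.6 -2.3] w 85.2 F [ 0.2 -0.5 -0.8] t 29.12 j7 0.59
level ry,rz [ 0.0056 -0.0023]
-> (437.9, 353.3, 5, 90.5) n 1
    [ 3.8 -0.  -1.4] rx -0.015
```

```bash
python3 -m pendant '[{"tx":3,"ty":0,"tz":-2,"rx":-0.015,"ry":0.005,"rz":0,"fingers":0},{"tx":0,"ty":0,"tz":0,"rx":0,"ry":0,"rz":0,"fingers":140},{"tx":0,"ty":0,"tz":0,"rx":0,"ry":0,"rz":0,"fingers":140},{"tx":0,"ty":0,"tz":0,"rx":0,"ry":0,"rz":0,"fingers":140},{"tx":0,"ty":0,"tz":0,"rx":0,"ry":0,"rz":0,"fingers":140},{"tx":-40,"ty":0,"tz":0,"rx":0,"ry":0,"rz":0,"fingers":140},{"tx":-50,"ty":0,"tz":0,"rx":0,"ry":0,"rz":0,"fingers":140},{"tx":-22,"ty":0,"tz":0,"rx":0,"ry":0,"rz":0,"fingers":140}]' 70; python3 - <<'E'
from h import *
mv([(565.1,94.6,115,90.8)],50)
E
```

```text
clock: 30.12
tool_pos: [0.436, 0.3518, 0.12]
eef_rot: [0.706, -0.004, 0.708, 0.003]
wrist_force: [0.9, 0.1, -2.2]
gripper_width: 0.0582
at [436.  351.8 120. ] yaw_y 90.5 tilt [3.2 0.7] w 58.2 F [ 0.9  0.1 -2.2] t 30.12 j7 0.67
level ry,rz [-0.0032  0.0007]
-> (565.1, 94.6, 115, 90.8) n 6
    [  0.8 -43.1  21.1] rx -0.001
    [  0.8 -43.1  21.1] rx -0.001
    [  0.8 -43.1  21.1] rx -0.001
    [  0.8 -43.1  21. ] rx -0.001
    [  0.8 -43.1  21. ] rx -0.001
    [  0.8 -43.1  21. ] rx -0.001
```

```bash
python3 -m pendant '[{"tx":0,"ty":-33,"tz":16,"rx":0,"ry":-0.003,"rz":0,"fingers":140},{"tx":0,"ty":-43,"tz":21,"rx":0,"ry":0,"rz":0,"fingers":140},{"tx":0,"ty":-43,"tz":21,"rx":0,"ry":0,"rz":0,"fingers":140},{"tx":0,"ty":-43,"tz":21,"rx":0,"ry":0,"rz":0,"fingers":140},{"tx":0,"ty":-43,"tz":21,"rx":0,"ry":0,"rz":0,"fingers":140},{"tx":0,"ty":-40,"tz":20,"rx":0,"ry":0,"rz":0,"fingers":140},{"tx":0,"ty":0,"tz":0,"rx":0,"ry":0,"rz":0,"fingers":140},{"tx":0,"ty":0,"tz":0,"rx":0,"ry":0,"rz":0,"fingers":140}]' 70; python3 - <<'E'
from h import *
f=shot('wrist','w20')
for n,lo,hi in [('disc_a',.1,.16)]:
  for d in bot.trace('wrist',n):
    p=maskz(f,d['mask'],lo,hi);print(n,round(d['conf'],2),np.round(d['xy']),len(p),rect(p) if len(p)>5 else '',np.median(p,0) if len(p)>5 else '')
holes(f)
mv([(565.1,94.6,85,90.8)],50)
E
```

```text
clock: 31.12
tool_pos: [0.5622, 0.1031, 0.1206]
eef_rot: [0.708, -0.003, 0.706, 0.006]
wrist_force: [0.5, -0.0, -1.4]
gripper_width: 0.0582
disc_a 0.85 [135. 277.] 0  
disc_a 0.62 [259. 249.] 9101 (array([562. , 103.5]), array([62.3, 58.1]), 0.5) [0.5570474  0.10338747 0.1298516 ]
disc_a 0.38 [146. 364.] 0  
hole (array([550.1,  86.8]), array([30.4, 64.9]), 23.5) 1706 [235. 195.]
hole (array([650.6,  95.7]), array([58.9, 32.4]), 89.3) 1352 [243. 309.]
at [562.2 103.2 120.7] yaw_y 90.8 tilt [-2.6 -2.7] w 58.3 F [ 0.2  0.7 -0.8] t 31.23 j7 1.2
level ry,rz [ 0.0027 -0.0026]
-> (565.1, 94.6, 85, 90.8) n 1
    [35.7 -8.7  2.8] rx -0.0
```

View pics/w20.png

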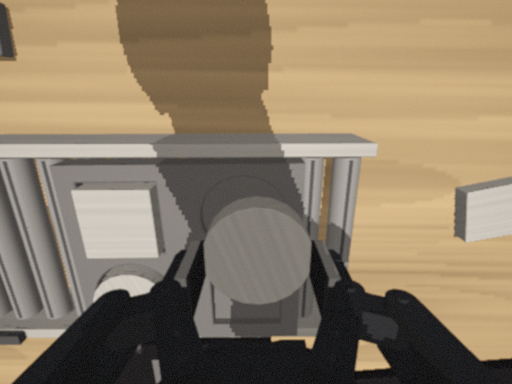

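```bash
python3 -m pendant '[{"tx":10,"ty":-9,"tz":3,"rx":0,"ry":0.003,"rz":-0.002,"fingers":140},{"tx":10,"ty":0,"tz":0,"rx":0,"ry":0,"rz":0,"fingers":140},{"tx":10,"ty":0,"tz":0,"rx":0,"ry":0,"rz":0,"fingers":140},{"tx":0,"ty":0,"tz":0,"rx":0,"ry":0,"rz":0,"fingers":140},{"tx":0,"ty":0,"tz":0,"rx":0,"ry":0,"rz":0,"fingers":140}]' 70; python3 - <<'E'
from h import *
mv([(565,94.7,75,90.8)],50)
E
```

```text
clock: 31.85
tool_pos: [0.5638, 0.0971, 0.0877]
eef_rot: [0.706, -0.006, 0.708, 0.007]
wrist_force: [1.4, 0.1, -1.6]
gripper_width: 0.0581
at [563.8  97.1  87.7] yaw_y 91.1 tilt [ 2.6 -1.3] w 58.1 F [ 1.4  0.1 -1.6] t 31.85 j7 1.2
level ry,rz [-0.0026 -0.0014]
-> (565, 94.7, 75, 90.8) n 1
    [12.7 -2.4  1.1] rx 0.005
```

```bash
python3 -m pendant '[{"tx":2,"ty":-2.5,"tz":1,"rx":0.005,"ry":-0.002,"rz":-0.001,"fingers":140},{"tx":5,"ty":0,"tz":0,"rx":0,"ry":0,"rz":0,"fingers":140},{"tx":5,"ty":0,"tz":0,"rx":0,"ry":0,"rz":0,"fingers":140},{"tx":0,"ty":0,"tz":0,"rx":0,"ry":0,"rz":0,"fingers":140}]' 70; python3 - <<'E'
from h import *
mv([(565,94.7,73,90.8)],50)
E
```

```text
clock: 32.35
tool_pos: [0.5654, 0.0944, 0.0755]
eef_rot: [0.707, -0.005, 0.707, 0.005]
wrist_force: [-1.0, -0.2, -1.8]
gripper_width: 0.0583
at [565.4  94.4  75.5] yaw_y 90.8 tilt [-0.7 -0.4] w 58.3 F [-1.  -0.2 -1.8] t 32.35 j7 1.2
level ry,rz [ 0.0007 -0.0003]
-> (565, 94.7, 73, 90.8) n 1
    [ 2.5  0.3 -0.4] rx -0.0
```

```bash
python3 -m pendant '[{"tx":2,"ty":0,"tz":0,"rx":0,"ry":0,"rz":0,"fingers":140},{"tx":0,"ty":0,"tz":0,"rx":0,"ry":0,"rz":0,"fingers":0},{"tx":0,"ty":0,"tz":0,"rx":0,"ry":0,"rz":0,"fingers":0},{"tx":0,"ty":0,"tz":0,"rx":0,"ry":0,"rz":0,"fingers":0},{"tx":-40,"ty":0,"tz":0,"rx":0,"ry":0,"rz":0,"fingers":0},{"tx":-30,"ty":0,"tz":0,"rx":0,"ry":0,"rz":0,"fingers":0},{"tx":0,"ty":0,"tz":0,"rx":0,"ry":0,"rz":0,"fingers":0}]' 70; python3 - <<'E'
from h import *
f=shot('wrist','w21')
for n,lo,hi in [('square_a',.074,.12),('disc_a',.074,.12)]:
  for d in bot.trace('wrist',n):
    p=maskz(f,d['mask'],lo,hi);print(n,round(d['conf'],2),np.round(d['xy']),len(p),rect(p) if len(p)>5 else '',np.percentile(p[:,2],[5,50,95]) if len(p)>5 else '')
holes(f)
mv([(570,310,130,102.9)],50)
E
```

```text
clock: 33.22
tool_pos: [0.5661, 0.0948, 0.1459]
eef_rot: [0.708, -0.005, 0.706, 0.005]
wrist_force: [-0.5, -0.2, 0.2]
gripper_width: 0.0856
square_a 0.85 [483. 199.] 0  
square_a 0.7 [146. 200.] 4457 (array([566.2,   2.9]), array([54.3, 54.5]), 1.3) [0.07899222 0.08167046 0.08269683]
disc_a 0.82 [258. 202.] 4408 (array([564.9,  94.9]), array([60.7, 60.9]), 29.3) [0.0804009  0.08167052 0.08265576]
disc_a 0.81 [146. 260.] 1095 (array([633.5,   6.2]), array([59.6, 50.1]), 63.4) [0.07615168 0.08161379 0.08262681]
hole (array([638.7,  95.5]), array([55.7, 58.3]), 1.3) 3136 [257. 271.]
at [563.7  94.1 142.7] yaw_y 90.8 tilt [3.7 0.2] w 85.5 F [-0.2 -1.1 -0.3] t 33.38 j7 1.23
level ry,rz [-0.0037  0.0001]
-> (570, 310, 130, 102.9) n 5
    [ 2.5 43.1  1.9] rx -0.042
    [ 2.5 43.   3.7] rx -0.042
    [ 2.5 42.8  5.5] rx -0.042
    [ 2.5 42.6  7.3] rx -0.042
    [ 2.5 42.2  9.1] rx -0.042
```

View pics/w21.png

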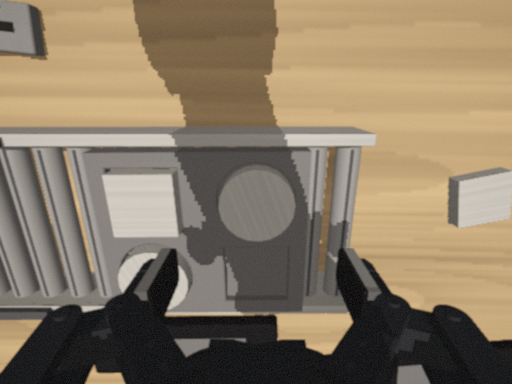

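Disc seated. Last: the far square.

```bash
python3 -m pendant '[{"tx":0,"ty":38,"tz":2,"rx":-0.042,"ry":-0.003,"rz":0,"fingers":0},{"tx":2,"ty":43,"tz":4,"rx":-0.042,"ry":0,"rz":0,"fingers":0},{"tx":2,"ty":43,"tz":6,"rx":-0.042,"ry":0,"rz":0,"fingers":0},{"tx":2,"ty":43,"tz":7,"rx":-0.042,"ry":0,"rz":0,"fingers":0},{"tx":2,"ty":40,"tz":9,"rx":-0.042,"ry":0,"rz":0,"fingers":0},{"tx":0,"ty":8,"tz":2,"rx":0,"ry":0,"rz":0,"fingers":0},{"tx":0,"ty":0,"tz":0,"rx":0,"ry":0,"rz":0,"fingers":0},{"tx":0,"ty":0,"tz":0,"rx":0,"ry":0,"rz":0,"fingers":0}]' 70; python3 - <<'E'
from h import *
f=shot('wrist','w22')
for n,lo,hi in [('square_a',.012,.025)]:
  for d in bot.trace('wrist',n):
    p=maskz(f,d['mask'],lo,hi);print(n,round(d['conf'],2),np.round(d['xy']),len(p),rect(p) if len(p)>5 else '')
mv([(580,332.5,60,102.9)],50)
E
```

```text
clock: 34.38
tool_pos: [0.5657, 0.3108, 0.1214]
eef_rot: [0.696, -0.082, 0.709, 0.077]
wrist_force: [-1.4, 0.3, -0.2]
gripper_width: 0.0851
square_a 0.67 [280. 212.] 2969 (array([579.8, 332.4]), array([53.9, 53.9]), 13.3)
at [566.1 310.4 121.8] yaw_y 102.8 tilt [17.   9.1] w 85.2 F [-0.8 -0.5 -0.2] t 34.48 j7 1.06
level ry,rz [-0.0186  0.0051]
-> (580, 332.5, 60, 102.9) n 2
    [30.9  9.2  9.2] rx -0.001
    [30.9  9.2  9.2] rx -0.001
```

View pics/w22.png

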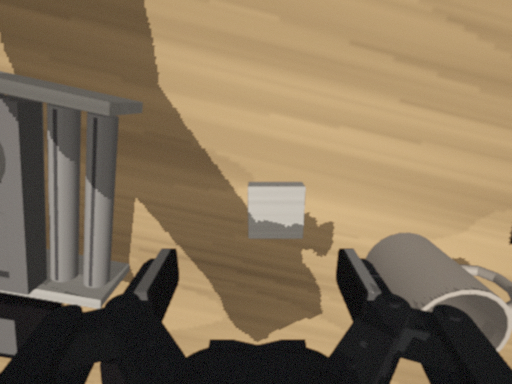

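```bash
python3 -m pendant '[{"tx":35,"ty":12,"tz":10,"rx":-0.005,"ry":-0.018,"rz":0.005,"fingers":0},{"tx":35,"ty":6,"tz":7,"rx":0,"ry":0,"rz":0,"fingers":0},{"tx":0,"ty":0,"tz":0,"rx":0,"ry":0,"rz":0,"fingers":0}]' 70; python3 - <<'E'
from h import *
mv([(579.8,332.4,5,103.2)],25)
E
```

```text
clock: 34.85
tool_pos: [0.5816, 0.3274, 0.0519]
eef_rot: [0.704, -0.079, 0.701, 0.078]
wrist_force: [-0.8, 0.3, 0.5]
gripper_width: 0.0858
at [581.6 327.4  51.9] yaw_y 102.8 tilt [-3.8  0.9] w 85.8 F [-0.8  0.3  0.5] t 34.85 j7 1.02
level ry,rz [0.0035 0.0017]
-> (579.8, 332.4, 5, 103.2) n 2
    [23.5  2.6 -0.3] rx -0.004
    [23.5  2.6 -0.3] rx -0.004
```

```bash
python3 -m pendant '[{"tx":25,"ty":4,"tz":-2,"rx":-0.006,"ry":0.003,"rz":0.002,"fingers":0},{"tx":20,"ty":2,"tz":-1,"rx":0,"ry":0,"rz":0,"fingers":0},{"tx":3,"ty":0,"tz":0,"rx":0,"ry":0,"rz":0,"fingers":0},{"tx":0,"ty":0,"tz":0,"rx":0,"ry":0,"rz":0,"fingers":0}]' 70; python3 - <<'E'
from h import *
mv([(579.8,332.4,5,103.2)],25)
E
```

```text
clock: 35.35
tool_pos: [0.5794, 0.3315, 0.0044]
eef_rot: [0.704, -0.08, 0.701, 0.08]
wrist_force: [0.2, -0.2, 0.5]
gripper_width: 0.0854
at [579.4 331.5   4.4] yaw_y 103.0 tilt [-3.5 -1.1] w 85.4 F [ 0.2 -0.2  0.5] t 35.35 j7 1.0
level ry,rz [ 0.0036 -0.0003]
-> (579.8, 332.4, 5, 103.2) n 1
    [-0.6  0.8  0.6] rx -0.004
```

```bash
python3 -m pendant '[{"tx":-2,"ty":1,"tz":0.5,"rx":-0.004,"ry":0.003,"rz":0,"fingers":0},{"tx":0,"ty":0,"tz":0,"rx":0,"ry":0,"rz":0,"fingers":150},{"tx":0,"ty":0,"tz":0,"rx":0,"ry":0,"rz":0,"fingers":150},{"tx":0,"ty":0,"tz":0,"rx":0,"ry":0,"rz":0,"fingers":150},{"tx":0,"ty":0,"tz":0,"rx":0,"ry":0,"rz":0,"fingers":150},{"tx":-40,"ty":0,"tz":0,"rx":0,"ry":0,"rz":0,"fingers":150},{"tx":-50,"ty":0,"tz":0,"rx":0,"ry":0,"rz":0,"fingers":150},{"tx":-22,"ty":0,"tz":0,"rx":0,"ry":0,"rz":0,"fingers":150}]' 70; python3 - <<'E'
from h import *
mv([(638.2,95.4,115,91)],50)
E
```

```text
clock: 36.35
tool_pos: [0.5779, 0.3312, 0.1196]
eef_rot: [0.701, -0.082, 0.704, 0.081]
wrist_force: [0.6, 1.0, -2.2]
gripper_width: 0.0514
at [577.9 331.2 119.6] yaw_y 103.2 tilt [4.3 2.7] w 51.4 F [ 0.6  1.  -2.2] t 36.35 j7 1.04
level ry,rz [-0.0048  0.0016]
-> (638.2, 95.4, 115, 91) n 5
    [  0.9 -48.7   1. ] rx 0.043
    [  0.9 -48.6   3. ] rx 0.043
    [  0.9 -48.4   5.1] rx 0.043
    [  0.9 -48.1   7.2] rx 0.043
    [  0.9 -47.8   9.2] rx 0.043
```

```bash
python3 -m pendant '[{"tx":0,"ty":-35,"tz":1,"rx":0.043,"ry":-0.004,"rz":0.001,"fingers":150},{"tx":0,"ty":-49,"tz":3,"rx":0.043,"ry":0,"rz":0,"fingers":150},{"tx":0,"ty":-48,"tz":5,"rx":0.043,"ry":0,"rz":0,"fingers":150},{"tx":0,"ty":-48,"tz":7,"rx":0.043,"ry":0,"rz":0,"fingers":150},{"tx":0,"ty":-45,"tz":9,"rx":0.041,"ry":0,"rz":0,"fingers":150},{"tx":0,"ty":0,"tz":0,"rx":0,"ry":0,"rz":0,"fingers":150},{"tx":0,"ty":0,"tz":0,"rx":0,"ry":0,"rz":0,"fingers":150}]' 70; python3 - <<'E'
from h import *
f=shot('wrist','w23')
for n,lo,hi in [('square_a',.1,.16)]:
  for d in bot.trace('wrist',n):
    p=maskz(f,d['mask'],lo,hi);print(n,round(d['conf'],2),np.round(d['xy']),len(p),rect(p) if len(p)>5 else '',np.median(p,0) if len(p)>5 else '')
holes(f)
mv([(638.2,95.4,90,91)],50)
E
```

```text
clock: 37.22
tool_pos: [0.6348, 0.1068, 0.1201]
eef_rot: [0.707, -0.004, 0.707, 0.005]
wrist_force: [-0.7, -0.1, -1.4]
gripper_width: 0.0511
square_a 0.71 [260. 248.] 9134 (array([634.2, 107.2]), array([55.4, 54.1]), 0.9) [0.62797528 0.10713336 0.12844429]
hole (array([620.3,  95. ]), array([22. , 58.4]), 1.8) 1626 [240. 191.]
at [634.9 106.7 120.1] yaw_y 90.8 tilt [-0.8 -1. ] w 51.4 F [ 0.  -0.7 -2.1] t 37.33 j7 1.22
level ry,rz [ 0.0008 -0.001 ]
-> (638.2, 95.4, 90, 91) n 1
    [ 30.1 -11.3   3.2] rx -0.004
```

View pics/w23.png

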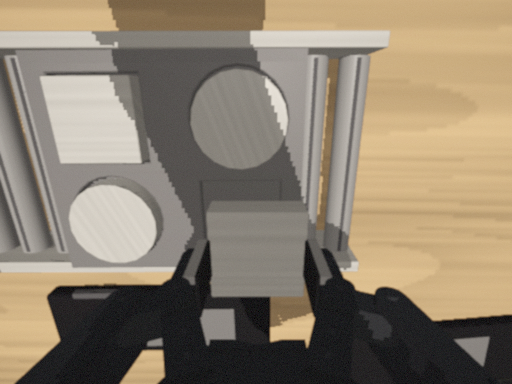

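```bash
python3 -m pendant '[{"tx":10,"ty":-11,"tz":3.5,"rx":-0.003,"ry":0.001,"rz":-0.001,"fingers":150},{"tx":10,"ty":0,"tz":0,"rx":0,"ry":0,"rz":0,"fingers":150},{"tx":8,"ty":0,"tz":0,"rx":0,"ry":0,"rz":0,"fingers":150},{"tx":0,"ty":0,"tz":0,"rx":0,"ry":0,"rz":0,"fingers":150},{"tx":0,"ty":0,"tz":0,"rx":0,"ry":0,"rz":0,"fingers":150}]' 70; python3 - <<'E'
from h import *
mv([(638.4,94.8,76,91)],50)
E
```

```text
clock: 37.95
tool_pos: [0.6373, 0.0988, 0.089]
eef_rot: [0.706, -0.008, 0.708, 0.008]
wrist_force: [-0.7, -0.4, -1.7]
gripper_width: 0.0514
at [637.3  98.8  89. ] yaw_y 91.3 tilt [ 2.4 -1.1] w 51.4 F [-0.7 -0.4 -1.7] t 37.95 j7 1.23
level ry,rz [-0.0024 -0.0012]
-> (638.4, 94.8, 76, 91) n 1
    [13. -4.  1.] rx 0.005
```

```bash
python3 -m pendant '[{"tx":0,"ty":-4,"tz":1,"rx":0.005,"ry":-0.002,"rz":-0.001,"fingers":150},{"tx":6,"ty":0,"tz":0,"rx":0,"ry":0,"rz":0,"fingers":150},{"tx":6,"ty":0,"tz":0,"rx":0,"ry":0,"rz":0,"fingers":150},{"tx":0,"ty":0,"tz":0,"rx":0,"ry":0,"rz":0,"fingers":150}]' 70; python3 - <<'E'
from h import *
mv([(638.4,94.8,75,91)],50)
E
```

```text
clock: 38.45
tool_pos: [0.6391, 0.0951, 0.0802]
eef_rot: [0.708, -0.006, 0.707, 0.006]
wrist_force: [-2.5, -0.7, 7.8]
gripper_width: 0.0513
at [639.1  95.1  80.2] yaw_y 91.0 tilt [-1.5  0. ] w 51.3 F [-2.5 -0.7  7.8] t 38.45 j7 1.22
level ry,rz [0.0015 0.0001]
-> (638.4, 94.8, 75, 91) n 1
    [ 5.2 -0.3 -0.7] rx -0.0
```

```bash
python3 -m pendant '[{"tx":-3,"ty":0,"tz":-1.5,"rx":0,"ry":0,"rz":0,"fingers":150},{"tx":0,"ty":0,"tz":0,"rx":0,"ry":0,"rz":0,"fingers":150}]' 70; python3 - <<'E'
from h import *
f=shot('wrist','w24')
for n,lo,hi in [('square_a',.084,.12)]:
  for d in bot.trace('wrist',n):
    p=maskz(f,d['mask'],lo,hi);print(n,round(d['conf'],2),np.round(d['xy']),len(p),rect(p) if len(p)>5 else '',np.median(p,0) if len(p)>5 else '')
for n,lo,hi in [('pallet',.066,.076)]:
  for d in bot.trace('wrist',n):
    p=maskz(f,d['mask'],lo,hi);print(n,round(d['conf'],2),np.round(d['xy']),len(p),rect(p) if len(p)>5 else '',np.median(p,0) if len(p)>5 else '')
holes(f)
mv([(638.4,94.8,75,91)],50)
E
```

```text
clock: 38.7
tool_pos: [0.6377, 0.0951, 0.0835]
eef_rot: [0.708, -0.006, 0.706, 0.006]
wrist_force: [0.4, 0.2, -1.8]
gripper_width: 0.0511
square_a 0.79 [259. 250.] 8598 (array([637. ,  95.6]), array([55.3, 54. ]), 0.9) [0.63267369 0.09552452 0.09181288]
square_a 0.66 [ 80. 114.] 2  
square_a 0.25 [173. 132.] 47 (array([621.9,  89.3]), array([35.7, 69.2]), 21.1) [0.63035727 0.06344214 0.09397702]
pallet 0.61 [173. 134.] 35802 (array([601.5,  48.2]), array([156.7, 181.6]), 1.2) [0.57110066 0.04788296 0.0716643 ]
hole (array([612.2, 104.8]), array([ 5.1, 38.6]), 0.8) 435 [273. 197.]
at [637.4  95.   82.9] yaw_y 91.0 tilt [-1.3  0.1] w 51.5 F [ 0.5  0.9 -1.5] t 38.85 j7 1.22
level ry,rz [0.0013 0.0001]
-> (638.4, 94.8, 75, 91) n 1
    [ 7.9 -0.2  1. ] rx -0.0
```

View pics/w24.png

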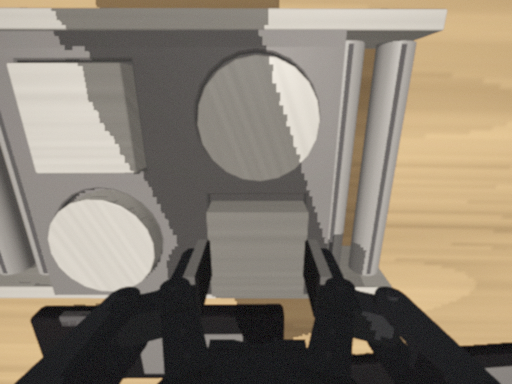

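```bash
python3 -m pendant '[{"tx":4,"ty":0,"tz":-0.5,"rx":0,"ry":0.001,"rz":0,"fingers":150},{"tx":3,"ty":0,"tz":-0.5,"rx":0,"ry":0,"rz":0,"fingers":150},{"tx":0,"ty":0,"tz":0,"rx":0,"ry":0,"rz":0,"fingers":150}]' 70; python3 - <<'E'
from h import *
mv([(637.4,95,75,91)],50)
E
```

```text
clock: 39.22
tool_pos: [0.6357, 0.0948, 0.0743]
eef_rot: [0.707, -0.006, 0.708, 0.006]
wrist_force: [0.0, 0.0, -1.7]
gripper_width: 0.0513
at [635.7  94.8  74.3] yaw_y 91.0 tilt [1.4 0.3] w 51.3 F [ 0.   0.  -1.7] t 39.23 j7 1.22
level ry,rz [-0.0014  0.0003]
-> (637.4, 95, 75, 91) n 1
    [-0.7  0.1  1.7] rx -0.0
```

It went in, so I'm releasing.

```bash
python3 -m pendant '[{"tx":0,"ty":0,"tz":0,"rx":0,"ry":0,"rz":0,"fingers":0},{"tx":0,"ty":0,"tz":0,"rx":0,"ry":0,"rz":0,"fingers":0},{"tx":0,"ty":0,"tz":0,"rx":0,"ry":0,"rz":0,"fingers":0},{"tx":-40,"ty":0,"tz":0,"rx":0,"ry":0,"rz":0,"fingers":0},{"tx":-50,"ty":0,"tz":0,"rx":0,"ry":0,"rz":0,"fingers":0},{"tx":-50,"ty":0,"tz":0,"rx":0,"ry":0,"rz":0,"fingers":0},{"tx":0,"ty":0,"tz":0,"rx":0,"ry":0,"rz":0,"fingers":0}]' 70; python3 - <<'E'
from h import *
f=shot('wrist','w25')
for n,lo,hi in [('square_a',.074,.12),('disc_a',.074,.12),('pallet',.066,.076)]:
  for d in bot.trace('wrist',n):
    p=maskz(f,d['mask'],lo,hi);print(n,round(d['conf'],2),np.round(d['xy']),len(p),rect(p) if len(p)>5 else '',np.percentile(p[:,2],[5,50,95]) if len(p)>5 else '')
mv([(604,175,150,0)],50)
E
```

```text
clock: 40.1
tool_pos: [0.6368, 0.0953, 0.2195]
eef_rot: [0.707, -0.006, 0.707, 0.006]
wrist_force: [0.3, 0.6, -0.7]
gripper_width: 0.0848
square_a 0.92 [164. 106.] 3294 (array([566.1,   2.9]), array([53. , 54.3]), 1.1) [0.08021974 0.08163697 0.08281759]
square_a 0.74 [258. 181.] 2617 (array([634.8,  95.4]), array([54.2, 54.1]), 1.1) [0.08028578 0.08161331 0.0827297 ]
square_a 0.16 [208. 262.] 0  
disc_a 0.93 [174. 180.] 2661 (array([638.7,   4.3]), array([61.1, 60.7]), 87.6) [0.08024886 0.0816465  0.08281105]
disc_a 0.61 [258. 109.] 3248 (array([565.2,  94.8]), array([59.9, 60.1]), 42.6) [0.08048966 0.08163285 0.08282858]
pallet 0.97 [213. 138.] 13555 (array([601.3,  48.7]), array([156.2, 180.4]), 1.4) [0.07033174 0.07162834 0.07281319]
at [632.6  94.1 212.4] yaw_y 91.0 tilt [11.5  1.7] w 85.4 F [0.7 0.3 0.5] t 40.3 j7 1.27
level ry,rz [-0.0116  0.0015]
-> (604, 175, 150, 0) n 9
    [ 6.9  9.  -3. ] rx 0.176
    [ 6.9  8.4 -4.6] rx 0.176
    [ 6.9  7.4 -6. ] rx 0.176
    [ 6.9  6.3 -7.2] rx 0.176
    [ 6.9  4.9 -8.2] rx 0.176
    [ 6.9  3.4 -8.9] rx 0.176
    [ 6.9  1.8 -9.4] rx 0.176
    [ 6.9  0.1 -9.5] rx 0.176
    [ 6.9 -1.5 -9.4] rx 0.176
```

View pics/w25.png

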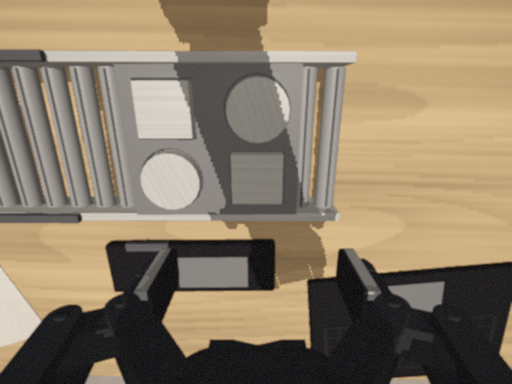

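All four blanks are seated flat (tops 81.6 mm) at (163,108), (258,109), (170,180) and (257,179). Next I'll shut the fingers and go behind the pallet's +y face.

```bash
python3 -m pendant '[{"tx":7,"ty":9,"tz":-3,"rx":0.176,"ry":-0.01,"rz":0,"fingers":255},{"tx":7,"ty":8,"tz":-5,"rx":0.176,"ry":0,"rz":0,"fingers":255},{"tx":7,"ty":7,"tz":-6,"rx":0.176,"ry":0,"rz":0,"fingers":255},{"tx":7,"ty":6,"tz":-7,"rx":0.176,"ry":0,"rz":0,"fingers":255},{"tx":7,"ty":5,"tz":-8,"rx":0.176,"ry":0,"rz":0,"fingers":255},{"tx":7,"ty":3,"tz":-9,"rx":0.176,"ry":0,"rz":0,"fingers":255},{"tx":7,"ty":2,"tz":-9,"rx":0.176,"ry":0,"rz":0,"fingers":255},{"tx":7,"ty":0,"tz":-9,"rx":0.176,"ry":0,"rz":0,"fingers":255},{"tx":7,"ty":-1,"tz":-9,"rx":0.176,"ry":0,"rz":0,"fingers":255},{"tx":0,"ty":0,"tz":0,"rx":0,"ry":0,"rz":0,"fingers":255},{"tx":0,"ty":0,"tz":0,"rx":0,"ry":0,"rz":0,"fingers":255}]' 70; python3 - <<'E'
from h import *
f=shot('wrist','w26')
mv([(602,168,100,0.8),(602,168,58,None)],40)
E
```

```text
clock: 41.68
tool_pos: [0.5908, 0.1699, 0.1256]
eef_rot: [-0.483, -0.498, -0.494, 0.523]
wrist_force: [0.6, -0.1, 0.1]
gripper_width: -0.0
at [590.7 170.  125.6] yaw_y -2.6 tilt [36.8 13.2] w 0.4 F [-1.  -0.6 -0.3] t 41.73 j7 -0.36
level ry,rz [0.0148 0.0362]
-> (602, 168, 100, 0.8) n 1
    [25.6 11.4  1.5] rx -0.059
-> (602, 168, 58, None) n 2
    [21.  0.  0.] rx -0.0
    x 2
```

View pics/w26.png

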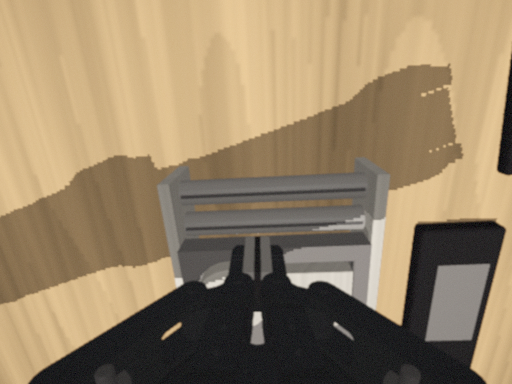

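```bash
python3 -m pendant '[{"tx":10,"ty":11,"tz":0,"rx":-0.059,"ry":0.015,"rz":0.036,"fingers":255},{"tx":10,"ty":0,"tz":0,"rx":0,"ry":0,"rz":0,"fingers":255},{"tx":0,"ty":0,"tz":0,"rx":0,"ry":0,"rz":0,"fingers":255}]' 70; python3 - <<'E'
from h import *
mv([(602,168,58,0.8)],40)
E
```

```text
clock: 42.1
tool_pos: [0.602, 0.1678, 0.105]
eef_rot: [0.504, 0.496, 0.505, -0.495]
wrist_force: [-0.2, 0.5, -0.2]
gripper_width: -0.0002
at [602.  167.8 105. ] yaw_y 1.0 tilt [ 0.1 -1.3] w -0.2 F [-0.2  0.5 -0.2] t 42.1 j7 -0.3
level ry,rz [-0.0013  0.0001]
-> (602, 168, 58, 0.8) n 2
    [23.5  0.  -0.1] rx 0.002
    [23.5  0.  -0.1] rx 0.002
```

```bash
python3 -m pendant '[{"tx":25,"ty":0,"tz":0,"rx":0,"ry":0,"rz":0,"fingers":255},{"tx":18,"ty":0,"tz":0,"rx":0,"ry":0,"rz":0,"fingers":255},{"tx":0,"ty":0,"tz":8,"rx":0,"ry":0,"rz":0,"fingers":255},{"tx":0,"ty":0,"tz":8,"rx":0,"ry":0,"rz":0,"fingers":255}]' 70; python3 - <<'E'
from h import *
mv([(602.3,150,59,0.8),(606,-90,59,0.8)],8)
E
```

```text
clock: 42.6
tool_pos: [0.6036, 0.1519, 0.0624]
eef_rot: [0.504, 0.496, 0.504, -0.495]
wrist_force: [-0.3, -0.9, -0.3]
gripper_width: -0.0001
at [603.6 151.9  62.4] yaw_y 1.0 tilt [-1.4 -2. ] w -0.1 F [-0.3 -0.9 -0.3] t 42.6 j7 -0.27
level ry,rz [-0.002  -0.0014]
-> (602.3, 150, 59, 0.8) n 1
    [ 3.4 -1.3  1.9] rx 0.003
-> (606, -90, 59, 0.8) n 31
    [0.  0.  7.7] rx -0.0
    x 31
```

```bash
python3 -m pendant '[{"tx":2,"ty":-1,"tz":5,"rx":0,"ry":0,"rz":0,"fingers":255},{"tx":0,"ty":0,"tz":8,"rx":0,"ry":0,"rz":0,"fingers":255},{"tx":0,"ty":0,"tz":10,"rx":0,"ry":0,"rz":0,"fingers":255},{"tx":0,"ty":0,"tz":10,"rx":0,"ry":0,"rz":0,"fingers":255},{"tx":0,"ty":0,"tz":10,"rx":0,"ry":0,"rz":0,"fingers":255},{"tx":0,"ty":0,"tz":10,"rx":0,"ry":0,"rz":0,"fingers":255},{"tx":0,"ty":0,"tz":10,"rx":0,"ry":0,"rz":0,"fingers":255},{"tx":0,"ty":0,"tz":10,"rx":0,"ry":0,"rz":0,"fingers":255},{"tx":0,"ty":0,"tz":10,"rx":0,"ry":0,"rz":0,"fingers":255},{"tx":0,"ty":0,"tz":10,"rx":0,"ry":0,"rz":0,"fingers":255}]' 70; python3 - <<'E'
from h import *
mv([(604,50,59,0.8)],10)
f=shot('top','t2',(190,110,420,250),3.4)
for d in bot.trace('top','pallet'):
    p=maskz(f,d['mask'],.06,.1);print(round(d['conf'],2),np.round(d['xy']),len(p),rect(p) if len(p)>5 else '')
E
```

```text
clock: 43.85
tool_pos: [0.6049, 0.0561, 0.062]
eef_rot: [0.504, 0.498, 0.505, -0.493]
wrist_force: [-0.3, 3.1, -0.9]
gripper_width: -0.0004
at [604.9  56.1  62. ] yaw_y 1.1 tilt [-3.9 -6.8] w -0.4 F [-0.3  3.1 -0.9] t 43.85 j7 -0.11
level ry,rz [-0.0067 -0.004 ]
-> (604, 50, 59, 0.8) n 1
    [ 3.  -1.   6.1] rx 0.005
0.56 [288. 165.] 1005 (array([603.8, -73.9]), array([160.5, 122.8]), 1.1)
```

View pics/t2.png

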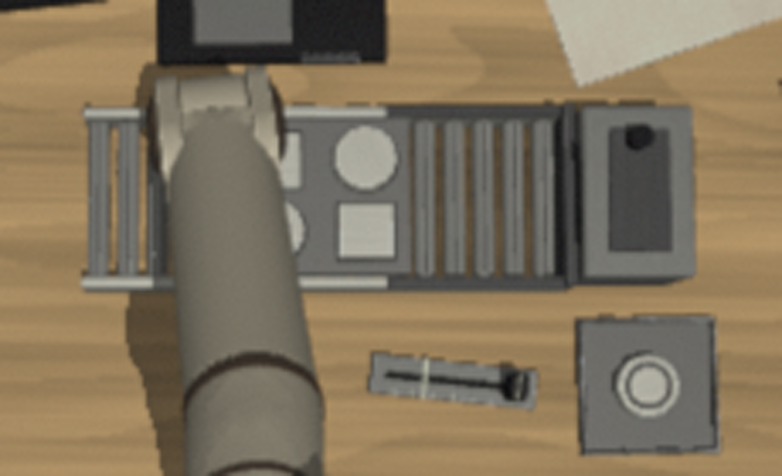

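```bash
python3 -m pendant '[{"tx":1,"ty":0,"tz":10,"rx":0.004,"ry":-0.006,"rz":-0.004,"fingers":255},{"tx":0,"ty":0,"tz":10,"rx":0,"ry":0,"rz":0,"fingers":255},{"tx":0,"ty":0,"tz":10,"rx":0,"ry":0,"rz":0,"fingers":255},{"tx":0,"ty":0,"tz":10,"rx":0,"ry":0,"rz":0,"fingers":255},{"tx":0,"ty":0,"tz":10,"rx":0,"ry":0,"rz":0,"fingers":255},{"tx":0,"ty":0,"tz":10,"rx":0,"ry":0,"rz":0,"fingers":255},{"tx":0,"ty":0,"tz":10,"rx":0,"ry":0,"rz":0,"fingers":255},{"tx":0,"ty":0,"tz":10,"rx":0,"ry":0,"rz":0,"fingers":255},{"tx":0,"ty":0,"tz":10,"rx":0,"ry":0,"rz":0,"fingers":255},{"tx":0,"ty":0,"tz":10,"rx":0,"ry":0,"rz":0,"fingers":255},{"tx":0,"ty":0,"tz":8,"rx":0,"ry":0,"rz":0,"fingers":255},{"tx":0,"ty":0,"tz":6,"rx":0,"ry":0,"rz":0,"fingers":255}]' 70; python3 - <<'E'
from h import *
mv([(606,-98,60,0.8)],10)
E
```

```text
clock: 45.45
tool_pos: [0.6072, -0.0658, 0.0612]
eef_rot: [0.504, 0.497, 0.503, -0.496]
wrist_force: [1.5, 2.6, 0.3]
gripper_width: 0.0001
at [607.2 -65.8  61.2] yaw_y 0.8 tilt [-0.8 -0.3] w 0.1 F [1.5 2.6 0.3] t 45.45 j7 0.09
level ry,rz [-0.0003 -0.0008]
-> (606, -98, 60, 0.8) n 4
    [ 0.3 -0.4  8.1] rx -0.0
    [ 0.3 -0.4  8.1] rx -0.0
    [ 0.3 -0.4  8.1] rx -0.0
    [ 0.3 -0.4  8.1] rx -0.0
```

```bash
python3 -m pendant '[{"tx":0,"ty":0,"tz":7,"rx":0,"ry":0,"rz":0,"fingers":255},{"tx":0,"ty":0,"tz":7,"rx":0,"ry":0,"rz":0,"fingers":255},{"tx":0,"ty":0,"tz":6,"rx":0,"ry":0,"rz":0,"fingers":255},{"tx":0,"ty":0,"tz":4,"rx":0,"ry":0,"rz":0,"fingers":255}]' 70;python3 -m pendant '[{"tx":0,"ty":0,"tz":4,"rx":0,"ry":0,"rz":0,"fingers":255},{"tx":0,"ty":0,"tz":4,"rx":0,"ry":0,"rz":0,"fingers":255}]' 70; python3 - <<'E'
from h import *
mv([(606,-98,60,0.8)],10)
E
```

```text
clock: 45.95
tool_pos: [0.6075, -0.0918, 0.0612]
eef_rot: [0.504, 0.497, 0.503, -0.496]
wrist_force: [0.6, 2.5, 0.6]
gripper_width: 0.0001
clock: 46.2
tool_pos: [0.6078, -0.0966, 0.0613]
eef_rot: [0.503, 0.497, 0.505, -0.495]
wrist_force: [-0.1, 13.7, 3.0]
gripper_width: 0.0
at [607.8 -96.6  61.3] yaw_y 0.9 tilt [-0.5 -4.1] w 0.0 F [-0.1 13.7  3. ] t 46.2 j7 0.14
level ry,rz [-0.0041 -0.0005]
-> (606, -98, 60, 0.8) n 1
    [ 1.3 -1.8  1.4] rx 0.001
```

```bash
python3 -m pendant '[{"tx":0,"ty":0,"tz":5,"rx":0,"ry":0,"rz":0,"fingers":255},{"tx":0,"ty":0,"tz":5,"rx":0,"ry":0,"rz":0,"fingers":255},{"tx":0,"ty":0,"tz":3,"rx":0,"ry":0,"rz":0,"fingers":255}]' 70; python3 -m pendant '[{"tx":0,"ty":0,"tz":-6,"rx":0,"ry":0,"rz":0,"fingers":255},{"tx":0,"ty":0,"tz":-20,"rx":0,"ry":0,"rz":0,"fingers":255},{"tx":-40,"ty":0,"tz":-20,"rx":0,"ry":0,"rz":0,"fingers":255},{"tx":-50,"ty":0,"tz":0,"rx":0,"ry":0,"rz":0,"fingers":120},{"tx":-40,"ty":0,"tz":0,"rx":0,"ry":0,"rz":0,"fingers":120},{"tx":0,"ty":0,"tz":0,"rx":0,"ry":0,"rz":0,"fingers":120}]';  python3 - <<'E'
from h import *
f=shot('wrist','w27')
for n,lo,hi in [('pallet',.066,.09)]:
  for d in bot.trace('wrist',n):
    p=maskz(f,d['mask'],lo,hi);print(n,round(d['conf'],2),np.round(d['xy']),len(p),rect(p) if len(p)>5 else '',np.median(p,0) if len(p)>5 else '')
mv([(450,-150,150,-5.2)],45)
E
```

```text
clock: 46.58
tool_pos: [0.6076, -0.0964, 0.0615]
eef_rot: [0.501, 0.498, 0.511, -0.49]
wrist_force: [-0.3, 5.2, 2.6]
gripper_width: -0.0002
clock: 47.32
tool_pos: [0.605, -0.0492, 0.1943]
eef_rot: [0.501, 0.496, 0.512, -0.492]
wrist_force: [0.7, -0.8, -0.1]
gripper_width: 0.0455
pallet 0.89 [255. 262.] 4185 (array([ 605.2, -177.9]), array([155.3, 143.9]), 0.9) [ 0.60569479 -0.18252706  0.07163142]
at [602.5 -49.2 190.7] yaw_y 1.4 tilt [ 13.4 -15.1] w 45.1 F [-0.1 -0.3 -0.6] t 47.42 j7 0.08
level ry,rz [-0.0154  0.013 ]
-> (450, -150, 150, -5.2) n 5
    [  8.1 -31.   19.4] rx 0.023
    [  8.1 -30.5  20.1] rx 0.023
    [  8.1 -30.1  20.8] rx 0.023
    [  8.1 -29.6  21.5] rx 0.023
    [  8.1 -29.1  22.2] rx 0.023
```

View pics/w27.png

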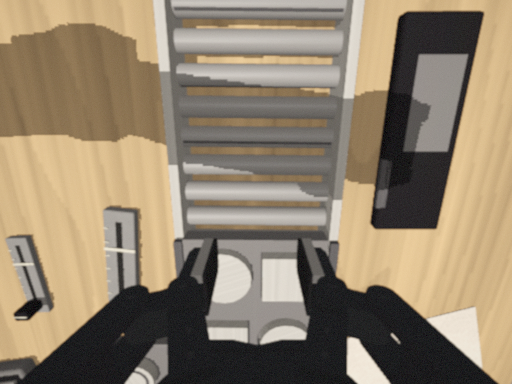

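```bash
python3 - <<'E'
from h import *
mv([(417.5,-247,130,-5.2)],50)
E
python3 -m pendant '[{"tx":10,"ty":-35,"tz":35,"rx":0.023,"ry":-0.015,"rz":0.013,"fingers":0},{"tx":12,"ty":-35,"tz":40,"rx":0.023,"ry":0,"rz":0,"fingers":0},{"tx":12,"ty":-35,"tz":40,"rx":0.023,"ry":0,"rz":0,"fingers":0},{"tx":12,"ty":-35,"tz":40,"rx":0.023,"ry":0,"rz":0,"fingers":0},{"tx":10,"ty":-35,"tz":40,"rx":0.023,"ry":0,"rz":0,"fingers":0},{"tx":0,"ty":0,"tz":0,"rx":0,"ry":0,"rz":0,"fingers":0},{"tx":0,"ty":0,"tz":0,"rx":0,"ry":0,"rz":0,"fingers":0}]'; python3 - <<'E'
from h import *
f=shot('wrist','w28')
for d in bot.trace('wrist','power'):
    p=maskz(f,d['mask'],0.045,0.065);print(d['conf'],d['xy'],len(p),rect(p) if len(p)>5 else '')
f=shot('top','t3',(230,120,410,240),4.4)
for d in bot.trace('top','pallet'):
    p=maskz(f,d['mask'],.06,.1);print(round(d['conf'],2),np.round(d['xy']),len(p),rect(p) if len(p)>5 else '')
mv([(417.5,-247,60,-5.2)],50)
E
```

```text
at [602.5 -49.2 190.7] yaw_y 1.4 tilt [ 13.4 -15.1] w 45.1 F [-0.1 -0.3 -0.6] t 47.42 j7 0.08
level ry,rz [-0.0154  0.013 ]
-> (417.5, -247, 130, -5.2) n 6
    [ 10.1 -31.6  32.2] rx 0.019
    [ 10.1 -31.   32.8] rx 0.019
    [ 10.1 -30.4  33.4] rx 0.019
    [ 10.1 -29.7  34. ] rx 0.019
    [ 10.1 -29.1  34.5] rx 0.019
    [ 10.1 -28.4  35.1] rx 0.019
clock: 48.3
tool_pos: [0.4098, -0.2403, 0.1225]
eef_rot: [-0.471, -0.519, -0.482, 0.526]
wrist_force: [0.1, 0.2, 0.2]
gripper_width: 0.0853
0.95 [134.6, 213.2] 0 
0.6 [266.1, 205.6] 768 (array([ 417.6, -246. ]), array([19.6, 27.2]), 83.4)
0.94 [329. 166.] 1595 (array([ 606.5, -197.5]), array([164.5, 182. ]), 1.6)
at [ 411.3 -240.   123.3] yaw_y -5.2 tilt [15.9 -4.7] w 85.9 F [-0.3 -0.2 -0.1] t 48.5 j7 0.42
level ry,rz [-0.0033  0.0163]
-> (417.5, -247, 60, -5.2) n 2
    [31.7  3.4  3.2] rx 0.0
    [31.7  3.4  3.2] rx 0.0
```

View pics/t3.png

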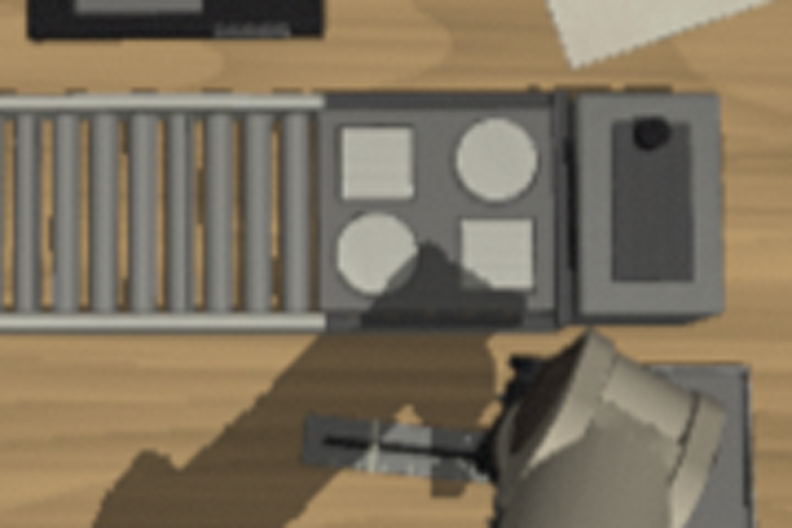

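View pics/w28.png

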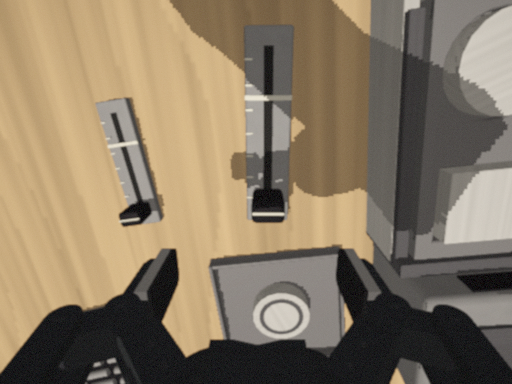

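The pallet sits against the dark stop with no roller showing between them, and the fader is still at zero. Now gripping the fader.

```bash
python3 -m pendant '[{"tx":35,"ty":7,"tz":5,"rx":0,"ry":-0.003,"rz":0.016,"fingers":0},{"tx":30,"ty":0,"tz":0,"rx":0,"ry":0,"rz":0,"fingers":0},{"tx":0,"ty":0,"tz":0,"rx":0,"ry":0,"rz":0,"fingers":0}]' 25; python3 - <<'E'
from h import *
mv([(417.6,-246.2,35,-5.2)],50)
E
```

```text
clock: 48.88
tool_pos: [0.4218, -0.2436, 0.058]
eef_rot: [0.48, 0.522, 0.477, -0.519]
wrist_force: [-0.7, 0.4, -0.1]
gripper_width: 0.0852
at [ 421.8 -243.6   58. ] yaw_y -4.8 tilt [-4.8  0.8] w 85.2 F [-0.7  0.4 -0.1] t 48.88 j7 0.45
level ry,rz [ 0.0004 -0.0049]
-> (417.6, -246.2, 35, -5.2) n 1
    [23.  -4.   2.9] rx 0.007
```

```bash
python3 -m pendant '[{"tx":18,"ty":-5,"tz":3,"rx":0.007,"ry":0,"rz":-0.005,"fingers":0},{"tx":3,"ty":0,"tz":0,"rx":0,"ry":0,"rz":0,"fingers":0},{"tx":0,"ty":0,"tz":0,"rx":0,"ry":0,"rz":0,"fingers":180},{"tx":0,"ty":0,"tz":0,"rx":0,"ry":0,"rz":0,"fingers":180},{"tx":0,"ty":0,"tz":0,"rx":0,"ry":0,"rz":0,"fingers":180},{"tx":0,"ty":0,"tz":0,"rx":0,"ry":0,"rz":0,"fingers":180},{"tx":0,"ty":0,"tz":0,"rx":0,"ry":0,"rz":0,"fingers":180}]' 25; python3 - <<'E'
from h import *
mv([(417.6,-246.2,35,-5.2),(425.7,-156.5,35,-5.2)],50)
E
```

```text
clock: 49.75
tool_pos: [0.417, -0.2465, 0.0388]
eef_rot: [-0.478, -0.522, -0.476, 0.522]
wrist_force: [1.2, -1.3, -4.8]
gripper_width: 0.0275
at [ 417.  -246.5   38.8] yaw_y -5.2 tilt [-1.   1.3] w 27.5 F [ 1.2 -1.3 -4.8] t 49.75 j7 0.46
level ry,rz [ 0.0012 -0.0011]
-> (417.6, -246.2, 35, -5.2) n 1
    [ 3.8  0.6 -0.4] rx 0.001
-> (425.7, -156.5, 35, -5.2) n 2
    [  0.  -0. -45.] rx -0.0
    x 2
```

```bash
python3 -m pendant '[{"tx":0,"ty":0,"tz":-10,"rx":0,"ry":0,"rz":0,"fingers":180},{"tx":0,"ty":0,"tz":-12,"rx":0,"ry":0,"rz":0,"fingers":180},{"tx":0,"ty":0,"tz":-14,"rx":0,"ry":0,"rz":0,"fingers":180},{"tx":0,"ty":0,"tz":-14,"rx":0,"ry":0,"rz":0,"fingers":180},{"tx":0,"ty":0,"tz":-12,"rx":0,"ry":0,"rz":0,"fingers":180},{"tx":0,"ty":0,"tz":-8,"rx":0,"ry":0,"rz":0,"fingers":180},{"tx":0,"ty":0,"tz":-5,"rx":0,"ry":0,"rz":0,"fingers":180},{"tx":0,"ty":0,"tz":0,"rx":0,"ry":0,"rz":0,"fingers":180}]' 25; python3 - <<'E'
from h import *
s,R=tool();p=s["tool_pos"][:2]*1000;print((p-np.array([417,-246.5]))@[.091,.996])
mv([(425.5,-157,38,-5.2)],50)
E
```

```text
clock: 50.75
tool_pos: [0.4243, -0.1657, 0.0387]
eef_rot: [-0.478, -0.522, -0.477, 0.522]
wrist_force: [-0.7, 0.5, -1.9]
gripper_width: 0.0273
81.09739100054867
at [ 424.3 -165.7   38.7] yaw_y -5.1 tilt [-1.   1.4] w 27.3 F [-0.7  0.5 -1.9] t 50.75 j7 0.29
level ry,rz [ 0.0013 -0.0011]
-> (425.5, -157, 38, -5.2) n 1
    [ 0.7  0.4 -8.8] rx 0.002
```

```bash
python3 -m pendant '[{"tx":0,"ty":0,"tz":-5,"rx":0,"ry":0,"rz":0,"fingers":180},{"tx":0,"ty":0,"tz":-3,"rx":0,"ry":0,"rz":0,"fingers":180},{"tx":0,"ty":0,"tz":0,"rx":0,"ry":0,"rz":0,"fingers":180},{"tx":0,"ty":0,"tz":0,"rx":0,"ry":0,"rz":0,"fingers":180}]' 25; python3 - <<'E'
from h import *
s,R=tool();p=s["tool_pos"][:2]*1000;print((p-np.array([417,-246.5]))@[.091,.996])
f=shot('wrist','w29',(180,150,340,300),4)
E
```

```text
clock: 51.25
tool_pos: [0.425, -0.158, 0.0388]
eef_rot: [-0.478, -0.522, -0.476, 0.522]
wrist_force: [-0.7, -1.1, -1.4]
gripper_width: 0.0274
88.85629089562592
```

View pics/w29.png

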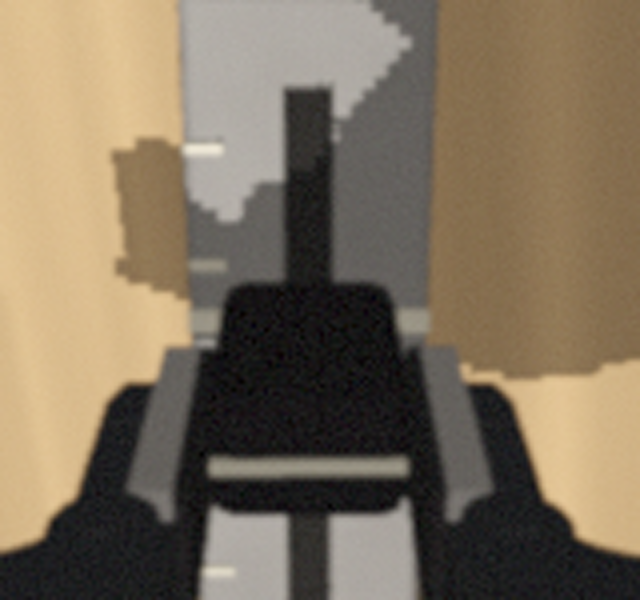

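```bash
python3 - <<'E'
from h import *
f=bot.grab_frame('wrist')
a=ray(f,180+205/4,150+322/4,.014);b=ray(f,180+415/4,150+322/4,.014);L=(a+b)/2
p=ray(f,180+309/4,150+467/4,.0545)
print(L*1000,p*1000,(L-p)[:2]@[.091,.996]*1000)
g=cv2.cvtColor(f['img'],cv2.COLOR_RGB2GRAY).astype(int)
print(g[222:240,232]);print(g[258:276,257])
E
```

```text
[ 425.36830197 -157.95578424   14.        ] [ 425.02975551 -158.70474263   54.5       ] 0.77677027976301
[ 94  98  99  97 106 128 145 146 149 150 144 118 116 144 125  70  30  21]
[ 20  13  23  17  19  37  86 128 147 144 115  69  30  22  27  20  29  28]
```

```bash
python3 -m pendant '[{"tx":0,"ty":0,"tz":-1,"rx":0,"ry":0,"rz":0,"fingers":180},{"tx":0,"ty":0,"tz":0,"rx":0,"ry":0,"rz":0,"fingers":180}]' 25; python3 - <<'E'
from h import *
s,R=tool();p=s["tool_pos"][:2]*1000;print((p-np.array([417,-246.5]))@[.091,.996])
E
python3 -m pendant '[{"tx":0,"ty":0,"tz":0,"rx":0,"ry":0,"rz":0,"fingers":0},{"tx":0,"ty":0,"tz":0,"rx":0,"ry":0,"rz":0,"fingers":0},{"tx":0,"ty":0,"tz":0,"rx":0,"ry":0,"rz":0,"fingers":0},{"tx":-40,"ty":0,"tz":0,"rx":0,"ry":0,"rz":0,"fingers":0},{"tx":-50,"ty":0,"tz":0,"rx":0,"ry":0,"rz":0,"fingers":0},{"tx":-50,"ty":0,"tz":15,"rx":0,"ry":0,"rz":0,"fingers":0},{"tx":0,"ty":0,"tz":0,"rx":0,"ry":0,"rz":0,"fingers":0}]' 25; python3 - <<'E'
from h import *
f=shot('wrist','w30')
for d in bot.trace('wrist','power'):
    p=maskz(f,d['mask'],0.045,0.065);print(d['conf'],d['xy'],len(p),rect(p) if len(p)>5 else '')
f=shot('wrist','w31',(200,80,320,200),5)
E
```

```text
clock: 51.6
tool_pos: [0.425, -0.1573, 0.0387]
eef_rot: [-0.478, -0.522, -0.476, 0.522]
wrist_force: [-0.3, 0.3, -1.7]
gripper_width: 0.0271
89.5791724547162
clock: 52.48
tool_pos: [0.4249, -0.1719, 0.183]
eef_rot: [0.478, 0.522, 0.476, -0.522]
wrist_force: [0.4, 0.2, -0.3]
gripper_width: 0.0854
0.7 [153.9, 246.0] 0 
0.65 [253.9, 164.4] 510 (array([ 425.2, -156.6]), array([18.9, 27.5]), 85.1)
0.33 [434.8, 188.9] 618 (array([ 598.1, -190.2]), array([142.1, 166.3]), 1.1)
```

View pics/w30.png

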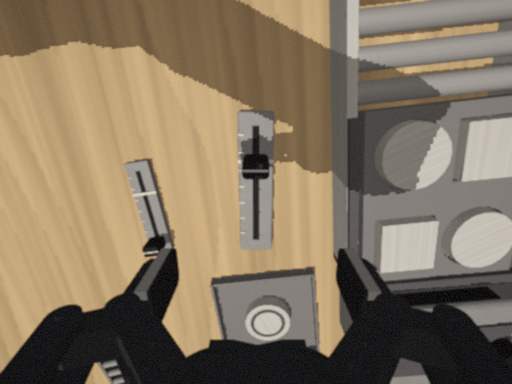

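View pics/w31.png

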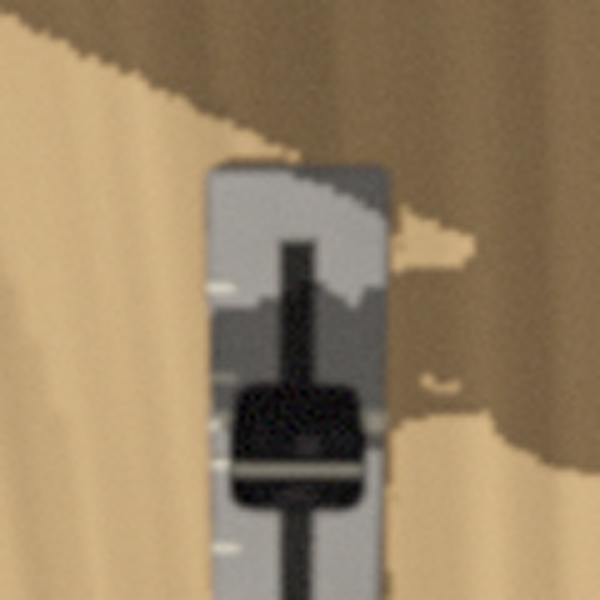

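```bash
python3 - <<'E'
from h import *
f=bot.grab_frame('wrist')
L=ray(f,200+298/5,80+421/5,.014);p=ray(f,200+297/5,80+470/5,.0545);print((L-p)[:2]@[.091,.996]*1000)
E
python3 -m pendant '[{"tx":-40,"ty":-20,"tz":0,"rx":0,"ry":0,"rz":0,"fingers":0},{"tx":-30,"ty":-20,"tz":-40,"rx":0,"ry":0,"rz":0,"fingers":0},{"tx":0,"ty":0,"tz":-50,"rx":0,"ry":0,"rz":0,"fingers":0},{"tx":0,"ty":0,"tz":-50,"rx":0,"ry":0,"rz":0,"fingers":0},{"tx":0,"ty":0,"tz":-50,"rx":0,"ry":0,"rz":0,"fingers":0},{"tx":0,"ty":0,"tz":-50,"rx":0,"ry":0,"rz":0,"fingers":0},{"tx":0,"ty":0,"tz":-50,"rx":0,"ry":0,"rz":0,"fingers":0},{"tx":0,"ty":0,"tz":0,"rx":0,"ry":0,"rz":0,"fingers":0},{"tx":0,"ty":0,"tz":0,"rx":0,"ry":0,"rz":0,"fingers":0}]' 25; python3 - <<'E'
from h import *
f=shot('top','t4',(90,70,420,310),2.4);shot('side','s4')
for n,lo,hi in [('pallet',.06,.078),('finished',.0,.1),('mug',.003,.1),('battery_pack',.003,.1)]:
  for d in bot.trace('top',n)[:2]:
    p=maskz(f,d['mask'],lo,hi);print(n,round(d['conf'],2),np.round(d['xy']),len(p),rect(p) if len(p)>5 else '')
P=pts(f)
# height profile along y at pallet mid x
for x in (.60,.602):
    sel=(abs(P[...,0]-x)<.006)&(P[...,1]<-.24)&(P[...,1]>-.33)
    q=P[sel];o=np.argsort(q[:,1]);print([(round(a[1]*1000),round(a[2]*1000)) for a in q[o][::2]])
E
```

```text
0.3949885068787731
clock: 53.8
tool_pos: [0.3987, 0.1335, 0.2379]
eef_rot: [-0.47, -0.513, -0.487, 0.529]
wrist_force: [-0.4, -0.4, -0.1]
gripper_width: 0.0851
pallet 0.92 [328. 168.] 1058 (array([ 605.7, -196.9]), array([155.3, 180.1]), 0.6)
finished 0.84 [379. 222.] 282 (array([ 422.4, -386.3]), array([65.6, 63.4]), 45.9)
mug 0.7 [130. 165.] 582 (array([610.5, 486.7]), array([ 85.6, 100.4]), 53.5)
battery_pack 0.9 [269. 118.] 1550 (array([789.1,   5.8]), array([ 81.7, 241. ]), 0.8)
[(-330, 103), (-328, 111), (-326, 106), (-322, 106), (-322, 107), (-320, 101), (-319, 107), (-317, 103), (-315, 110), (-313, 102), (-312, 108), (-309, 107), (-308, 98), (-306, 107), (-304, 100), (-301, 98), (-300, 101), (-300, 72), (-299, 94), (-298, 95), (-298, 81), (-295, 76), (-295, 81), (-292, 76), (-290, 71), (-288, 80), (-286, 73), (-285, 76), (-283, 70), (-279, 73), (-279, 76), (-276, 70), (-273, 69), (-273, 71), (-271, 65), (-266, 89), (-265, 79), (-262, 75), (-260, 84), (-258, 81), (-257, 67), (-253, 87), (-250, 84), (-248, 78), (-247, 84), (-243, 85), (-241, 78)]
[(-330, 103), (-328, 111), (-326, 106), (-325, 108), (-322, 106), (-322, 107), (-319, 106), (-319, 107), (-316, 103), (-313, 102), (-312, 107), (-310, 100), (-309, 107), (-308, 98), (-306, 107), (-304, 98), (-304, 102), (-301, 98), (-300, 101), (-300, 72), (-298, 78), (-298, 95), (-297, 85), (-295, 76), (-295, 81), (-292, 76), (-291, 80), (-288, 79), (-288, 81), (-286, 74), (-285, 76), (-283, 70), (-282, 77), (-279, 73), (-279, 76), (-276, 70), (-275, 76), (-273, 71), (-272, 76), (-270, 69), (-266, 73), (-262, 75), (-260, 84), (-258, 76), (-257, 67), (-255, 76), (-253, 71), (-250, 87), (-248, 78), (-247, 67), (-242, 75), (-241, 78)]
```

View pics/t4.png

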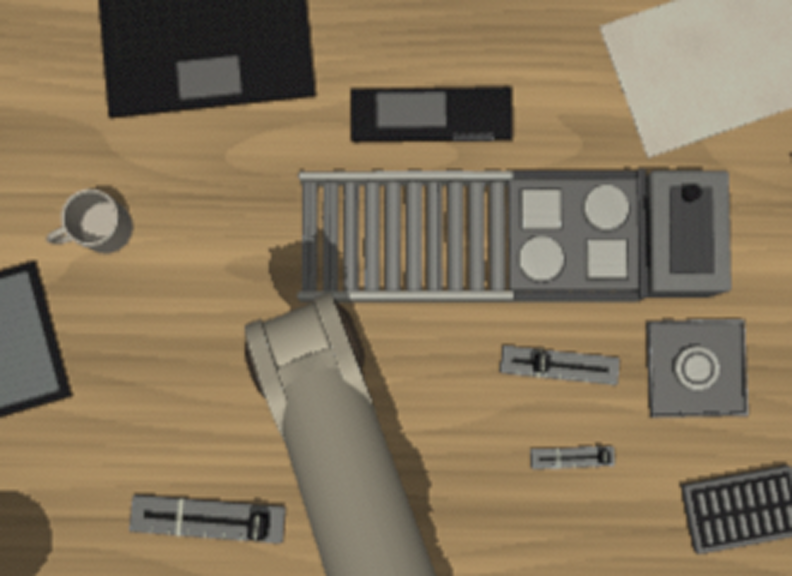

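View pics/s4.png

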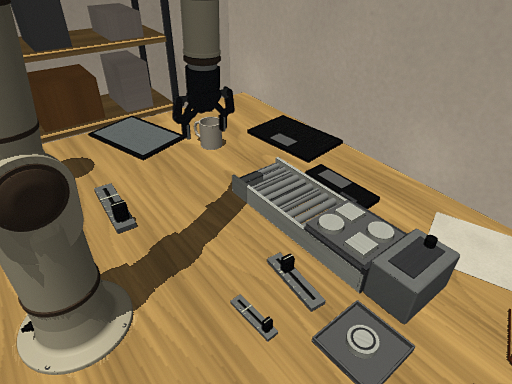

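Nearly done. I'll take one close wrist look at the gap between pallet and end stop.

```bash
python3 - <<'E'
from h import *
mv([(600,-170,230,90)],50)
E
python3 -m pendant '[{"tx":0,"ty":30,"tz":45,"rx":0,"ry":0,"rz":0,"fingers":0},{"tx":0,"ty":35,"tz":50,"rx":0,"ry":0,"rz":0,"fingers":0},{"tx":0,"ty":35,"tz":50,"rx":0,"ry":0,"rz":0,"fingers":0},{"tx":0,"ty":35,"tz":50,"rx":0,"ry":0,"rz":0,"fingers":0},{"tx":0,"ty":35,"tz":50,"rx":0,"ry":0,"rz":0,"fingers":0},{"tx":0,"ty":30,"tz":50,"rx":0,"ry":0,"rz":0,"fingers":0},{"tx":0,"ty":0,"tz":50,"rx":0,"ry":0,"rz":0,"fingers":0},{"tx":0,"ty":0,"tz":40,"rx":0,"ry":0,"rz":0,"fingers":0},{"tx":0,"ty":0,"tz":0,"rx":0,"ry":0,"rz":0,"fingers":0},{"tx":0,"ty":0,"tz":0,"rx":0,"ry":0,"rz":0,"fingers":0}]'; python3 - <<'E'
from h import *
f=shot('wrist','w32')
P=pts(f)
r=P[(P[...,2]>.066)&(P[...,2]<.0755)&(P[...,0]>.54)&(P[...,0]<.67)&(P[...,1]>-.31)&(P[...,1]<-.09)];print("pallet y",np.percentile(r[:,1],[.5,99.5])*1000)
r=P[(P[...,2]>.0765)&(P[...,2]<.0795)&(P[...,0]>.54)&(P[...,0]<.67)&(P[...,1]<-.275)];print("stop",np.percentile(r[:,1],[1,99])*1000,len(r))
r=P[(P[...,2]<.060)&(P[...,0]>.54)&(P[...,0]<.67)&(P[...,1]<-.27)&(P[...,1]>-.31)];print("gap pts",len(r))
E
```

```text
at [399.8 133.1 239.3] yaw_y -5.0 tilt [30.2 -3.5] w 85.3 F [ 1.3 -0.3 -0.5] t 54.1 j7 -0.47
level ry,rz [-0.0008  0.0304]
-> (600, -170, 230, 90) n 10
    [ 0.9 22.6 28.4] rx -0.166
    [ 0.9 17.6 31.8] rx -0.166
    [ 0.9 12.1 34.2] rx -0.166
    [ 0.9  6.3 35.8] rx -0.166
    [ 0.9  0.3 36.3] rx -0.166
    [ 0.9 -5.7 35.9] rx -0.166
    [  0.9 -11.6  34.4] rx -0.166
    [  0.9 -17.1  32.1] rx -0.166
    [  0.9 -22.1  28.8] rx -0.166
    [  0.9 -26.6  24.7] rx -0.166
clock: 55.35
tool_pos: [0.569, -0.2848, 0.2342]
eef_rot: [-0.47, -0.516, -0.483, 0.529]
wrist_force: [-0.5, 0.8, 0.3]
gripper_width: 0.0853
pallet y [-287.79405921 -113.8206878 ]
stop [-299.90204965 -287.01387788] 1153
gap pts 0
```

View pics/w32.png

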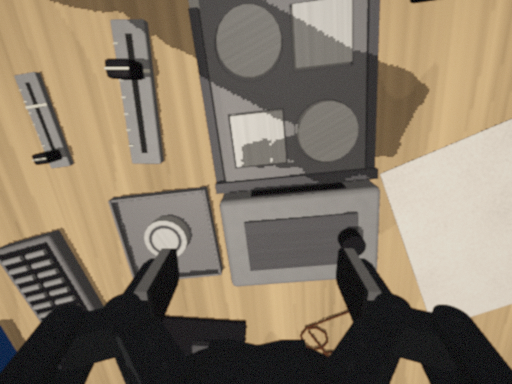

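The pallet is flush with the stop: its edge is at y = -287.8 and the stop face at y = -287, with no gap points. The robot is clear of everything, so I'm handing in.

```bash
python3 -c "
from station import bot
print(bot.hand_in(), bot.read_state()['clock'])"
```

```text
the job is handed in; nothing more can be done
the job is handed in; nothing more can be done
```

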